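# Clamp a glass build plate in a T-slot jig

### The arm

A 7-joint arm with a two-finger parallel gripper is mounted at the origin on the work surface. World frame = base frame: x ahead of the robot, y to its left, z up, the work surface at z = 0. Lengths are in m, angles in rad, forces in N, time in s.
With the tool pointing down it reaches from about 0.425 to 0.925 m from the base axis. Payload 6.8 kg.
Tool frame: the origin (TCP) lies on the mounting face of the last link; the fingertips stand 173 mm ahead of it and the grasp point (between the pads) lies 155 mm ahead of it; y points along the fingers, x is the direction in which the jaws open and shut, and the axes are right-handed (so a half turn about y gives the same grasp; the last joint's range is limited). The gripper opens to 85 mm and grips with 20 to 120 N. Pads are 22 mm wide; open, the fingers measure 114 mm over their backs; the gripper's body (76 mm by 85 mm) begins 54 mm behind the grasp point. The pads swing forward as they close: fully open they stand 13 mm farther back than shut.
Start: joints at [-1.36, 0.477, 0.022, 1.555, -0.011, 1.109, -0.083], TCP at [0.212, 0.641, 0.405] pointing down, gripper open.
Joint ranges: [-2.96, 2.96], [-0.34, 2.1], [-1.41, 1.46], [0.24, 2.44], [-1.37, 4.51], [0.17, 1.92], [-2.96, 2.96]. Speed limits (rad/s): [2.39, 2.39, 3.14, 3.14, 3.14, 3.14, 3.14].

### API

Orientations are given as a rotation vector (axis times angle).
In Python, from bench import r gives the robot as it stands.
- The arm moves only by the tool step_arm, never from a script. Its arguments are lists of equal length, an entry for each row: "xyz": the shift along the tool's x, y, z scaled (see below), a list of three; "rotation": the turn, a rotation vector about the tool's x, y, z scaled (see below), a list of three. A call has 1 to 20 rows; each row is the pose to reach, as a shift and turn from the pose measured when the call began, along the tool's axes at that moment; what a row does not reach only later rows make up. The controller multiplies each number of a shift by 30 cm and each number of a turn by 90 degrees. A row lasts 1/8 s, in which the tool goes at most 62.5 mm and 10.7 degrees, less where a joint would pass 70% of its speed; a pose out of reach is approached as far as the arm can. A call with a number of a shift or a turn outside -1 to 1 is refused whole. A call with a gripper value outside its range is refused whole. "grip" is the closure, from 0 (fully open) to 1 (shut), set as the call begins (left out, the last holds). The fingers move at their own pace and stop on an object; "force" is the grip in N (left out, the last holds). Time passes only in rows, so rows that repeat a pose let the fingers close. It gives the time, the measured TCP pose, the force and the opening at its end, in the units of the state.
- r.get_obs(): the state, without advancing time (a new reading comes with each control period).
- r.grab_frame(name): name is "side" or "top" or "wrist"; returns a dict with "pixels" (480x640x3 uint8, red, green, blue), "fx", "fy", "cx", "cy" (pixels), "dist_coeffs" ([k1, k2, p1, p2, k3] as OpenCV has them; the pictures are not rectified), "position" and "attitude" of the camera in the world; the wrist camera has in their place "mount" (4x4, takes a point from camera to tool coordinates, whose origin is the TCP and whose axes are the tool frame's). Camera axes: x right, y down, z forward; pixel columns grow to the right and rows downward; lengths in m; the calibration is good to about 2 mm. A picture is of the moment at which its call begins: read the wrist's pose just before it. There is no depth.
- r.hand_in(): hands the job in, once; it reports no verdict.
The state is a dict: "clock": time; "joints": joint angles; "qvel": joint speeds; "tau": joint torques, N m; "tcp_pos": TCP position; "orientation": TCP orientation; "contact_force": force on the tool from outside, world axes, zero at the start; "moment": the same for the moment, N m; "grip_width": finger opening in m.
Only numpy, scipy, OpenCV 4.12 (cv2) and the standard library are available. Lean on these libraries where they do the work, as an engineer would, in place of code of your own. Each camera call takes 0.05 s, during which the arm holds its last target.

### The job

Secure the glass build plate in the T-slot jig so the red print can be scraped off. Lift the quarter-turn clamp stud with the black grip out of the rack and lower its head into the middle slot in front of the glass; slide it along so that its round shoe gently pushes the glass fully home against both spring plungers of the fence; holding it there, press the stud down against its spring, turn it a quarter turn so it locks under the slot, and let go. Do not touch the glass or the print with the gripper, do not ram the glass or force the stud, and leave the blue spare and everything else where it is.

Things in the scene. Friction and masses are not known exactly. Their poses are not given: they have to be found in the camera images.
- fixture: The jig: bright aluminium T-slot plate lying on the bench, 360 (x) x 220 (y) x 30 mm, fixed. Origin: centre of its underside, top face at z = +30 mm. x runs along the slots, from the open front (-x) to the black fence bar (+x); z up. Three T-slots run its whole length at y = -70, 0 and +70 mm. The middle one is used.
- slot_mid (a point): Middle of the middle slot's mouth, in the jig's top face; axes as the jig's. The slot runs along x for 180 mm both ways. Mouth 14 mm wide between lips 8 mm thick; under them a chamber 25.5 mm wide and 12 mm high (8 to 20 mm below the top face).
- fence_zone (a point): A point of the jig's top face, 130 mm towards +x from slot_mid. The black fence bar (26 x 205 x 20 mm high, two hex bolts) is fixed across the jig about here, but its near face may lie up to 20 mm nearer or farther along x and is not measured: find it by feel or sight.
- glass: Glass build plate with teal edges, 130 (x) x 190 (y) x 6 mm, 0.3 to 0.4 kg with the red boat-like print on it. Origin: centre of its underside. Lies loose on the jig's top face, its x along the jig's within 2 degrees, 15 to 80 mm short of the fence. Home = far edge flat on the fence bar, both plungers pushed in.
- glass_edge (a point): Middle of the glass's near edge (own x = -65 mm), 3 mm above the jig's top face. The print begins 60 mm behind it (+x) and rises to about 65 mm above the jig. Pushed here the glass slides with about 1 N; pushing both plungers in takes up to 4 N more; an askew glass may need up to 15 N to square up on the fence, where it stops hard.
- plunger_left (a joint): Spring plunger in the fence's face at the jig's y = +55 mm: a steel pin 7 mm thick that stands 5 mm out of the face and is pushed in by the glass. Value in m: 0 fully out, 0.005 pushed in flush. Its spring pushes back with 1 N when out, 2 N when flush.
- plunger_right (a joint): The same at the jig's y = -55 mm.
- stud: Quarter-turn clamp stud, 170 g: black square grip, brass shoe, steel hammer head. Stands upright in one of the rack's two pockets, shoe on the rack's top, yaw within 0.15 rad of the rack's. Origin: on its axis at the underside of the relaxed shoe; z up; x along the head and the white stripe on the grip (a half turn looks the same).
- stud_grip (a point): On the stud's axis inside the black grip, 42 mm above the stud's origin. The grip is 24 x 24 mm square (sides along the stud's x and y), from 22 to 58 mm above the origin.
- stud_shoe (a point): The stud's origin: centre of the underside of its shoe, a brass disc of radius 16 mm, 9 mm thick, that slides up the stem by up to 6 mm against a spring: 4 N to begin, 10 N at 3 mm, 14 N at 5 mm, hard stop at 6 mm. It rests on the jig when the head is in the slot, and its rim is what pushes the glass.
- stud_head (a point): Centre of the hammer head: 24 (stud's x) x 12 (y) x 6 mm, 5 to 11 mm below the stud's origin. Enters the slot only with x along it; unpressed it lies between the lips and slides but cannot turn. Pressed down 3 to 6 mm (5 is right) it turns freely under the lips, either way, with no stop: right when the stripe is square across the slot. Let up, the spring clamps it under the lips.
- rack: Orange block, 70 (x) x 130 (y) x 40 mm, origin at the centre of its underside, with two pockets 31 mm square, 30 mm deep, in its top at y = -32 and +32 mm. Fixed, beside the jig to the left or right. One pocket holds the stud, the other the spare.
- spare: Spare stud of the next size in the other pocket: blue grip with a yellow stripe, steel shoe, same outer sizes, head too wide for the slot. Origin as for the stud. Leave it.
- tray: Grey sorting tray, 110 x 150 x 35 mm, origin at the centre of its underside, fixed, beside the jig on the side opposite the rack.
- gear: White printed gear, 40 mm across, 18 mm high, in the tray. Leave it.
- bracket: Red printed angle bracket, 45 x 30 x 35 mm, in the tray. Leave it.
- scraper: Scraper with an orange handle, about 200 mm long, lying on the bench to the left. Leave it.
- cutters: Blue-handled flush cutters, about 150 mm long, lying on the bench to the right. Leave them.
- caliper: Steel caliper, 200 mm long, lying on the bench to the left. Leave it.
- solvent: White bottle with a red cap, 56 mm diameter, 150 mm high, standing behind the jig to the right. Leave it.

How it is judged:
On the way, in this order (a step that is already met when the one before it is completed fails the run):
1. the stud's head is in the middle slot, pointing along it, with the shoe down on the jig (z of stud in the frame of fixture between 0.02 and 0.0335 m and y of stud in the frame of fixture between -0.004 and 0.004 m and x of stud in the frame of fixture above -0.175 m and angle between stud's own z axis and vertical below 0.1 rad and angle between the x axis of stud and the x axis of fixture, either way round below 0.2 rad), for 0.1 s.
2. the stud, still unturned in the slot, has pushed the glass home: both plungers pushed in to within 1.5 mm of flush (z of stud in the frame of fixture between 0.02 and 0.0335 m and y of stud in the frame of fixture between -0.004 and 0.004 m and x of stud in the frame of fixture above -0.175 m and angle between stud's own z axis and vertical below 0.1 rad and value of joint each of plunger_left, plunger_right above 0.0035 m and angle between the x axis of stud and the x axis of fixture, either way round below 0.3 rad), for 0.2 s.
At the end, for the whole second after the job is handed in: The stud stands released, upright and still in the middle slot, turned across it (within 15 degrees of square) with its head clamped up under the lips, its shoe within 3 mm of the glass's near edge; the glass lies flat and still with both plungers pushed in to within 1.5 mm of flush (z of stud in the frame of fixture between 0.02 and 0.0335 m and y of stud in the frame of fixture between -0.004 and 0.004 m and x of stud in the frame of fixture above -0.175 m and angle between stud's own z axis and vertical below 0.1 rad and z of stud in the frame of fixture below 0.0292 m and angle between the x axis of stud and the y axis of fixture, either way round below 0.26 rad and value of joint each of plunger_left, plunger_right above 0.0035 m and x of stud in the frame of glass above -0.084 m and angle between glass's own z axis and vertical below 0.03 rad and linear speed of each of stud, glass below 0.01 m/s); the robot touches nothing.
It fails at once if the stud presses on the glass with more than 22 N (contact force between stud and glass above 22 N).
It fails at once if the stud is forced against the jig with more than 60 N (contact force between stud and fixture above 60 N).
It fails at once if the robot touches the glass or the print (contact force between any of the fingers, the arm and glass above 2 N).
It fails at once if the glass is tipped (angle between glass's own z axis and vertical above 0.12 rad).
It fails at once if another thing is moved by more than 20 mm (distance of any of spare, gear, bracket, scraper, cutters, caliper, solvent from where it was at the start of the episode above 0.02 m).
It also fails if it takes over 72 s, if anything falls off the work surface, if the arm or the gripper's body presses on something with over 40 N, if the wrist force passes 120 N, or if a joint passes its speed limit or range.

## Working session

There is one attempt and no reset: what is moved stays moved. The work goes in short steps, Python scripts to look and compute and a tool call to move; the robot and the scene stay as the last step left them, time stands still between calls to the robot, and variables do not carry over. Pictures are saved under pics/ and viewed, and the job is handed in when it is done.

Besides the shell and the picture viewer there is one more tool, called after ">>>" as name(argument=value, ...) on one line, values as JSON. step_arm: Moves the arm, as the interface text tells. Its arguments: {"type":"object","properties":{"xyz":{"type":"array"},"rotation":{"type":"array"},"grip":{"type":"number"},"force":{"type":"number"}},"required":["xyz","rotation"]}

```bash
ls; mkdir -p pics; python3 - <<'E'
from bench import r
import cv2,json,numpy as np
o=r.get_obs();print(o)
for n in ["side","top","wrist"]:
    f=r.grab_frame(n); cv2.imwrite(f"pics/{n}0.png",f["pixels"][:,:,::-1])
    print(n,{k:(np.round(v,4).tolist()) for k,v in f.items() if k!="pixels"})
E
```

```text
pics
{'clock': 0.0, 'joints': array([-1.36012224,  0.47774587,  0.02232938,  1.55641954, -0.01153236,
        1.10926278, -0.083088  ]), 'qvel': array([ 0.0012334 , -0.00090495,  0.00018228,  0.00019558, -0.00060386,
        0.00064027,  0.00059789]), 'tau': array([ 4.26642337e-04, -5.96437204e+01,  1.60788216e+00, -2.81207532e+01,
        1.22758158e-02,  9.04880231e-03,  9.07703651e-06]), 'tcp_pos': array([0.21144479, 0.64074729, 0.40377507]), 'orientation': array([-1.34439871, -0.97031567,  0.97251912]), 'contact_force': array([-0.35793782, -0.11494977,  0.51794015]), 'moment': array([ 0.05736299,  0.01702248, -0.00905979]), 'grip_width': 0.08513839882954603}
side {'fx': 625.1823, 'fy': 625.1823, 'cx': 321.5205, 'cy': 241.4037, 'dist_coeffs': [-0.0175, 0.0, 0.0, 0.0, 0.0], 'position': [0.3816, -0.9531, 1.1977], 'attitude': [-2.4215, 0.2334, -0.077]}
top {'fx': 511.3968, 'fy': 511.3968, 'cx': 313.6507, 'cy': 234.345, 'dist_coeffs': [-0.0555, 0.0, 0.0, 0.0, 0.0], 'position': [0.2348, 0.0034, 1.6275], 'attitude': [-2.146, 2.0971, -0.2161]}
wrist {'fx': 384.9133, 'fy': 384.9133, 'cx': 316.7801, 'cy': 239.6327, 'dist_coeffs': [-0.0335, 0.0, 0.0, 0.0, 0.0], 'mount': [[1.0, -0.0003, 0.0, 0.0003], [-0.0001, -0.2887, 0.9574, 0.0301], [-0.0003, -0.9574, -0.2887, 0.0727], [0.0, 0.0, 0.0, 1.0]]}
```

View pics/side0.png

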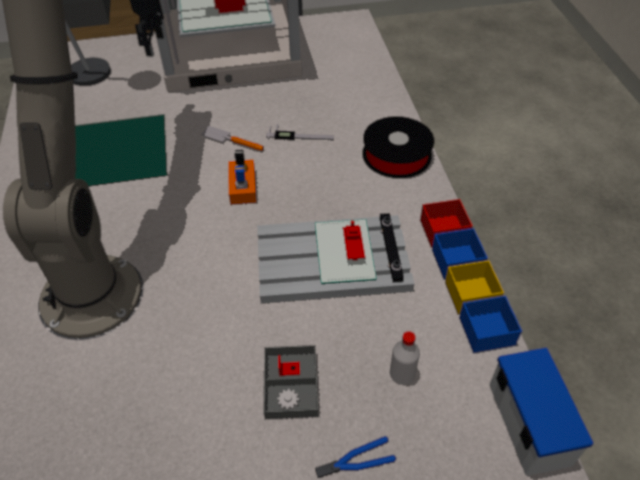

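View pics/top0.png

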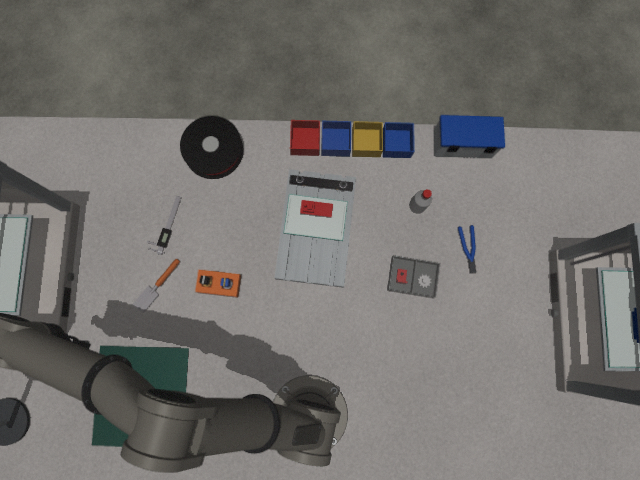

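View pics/wrist0.png

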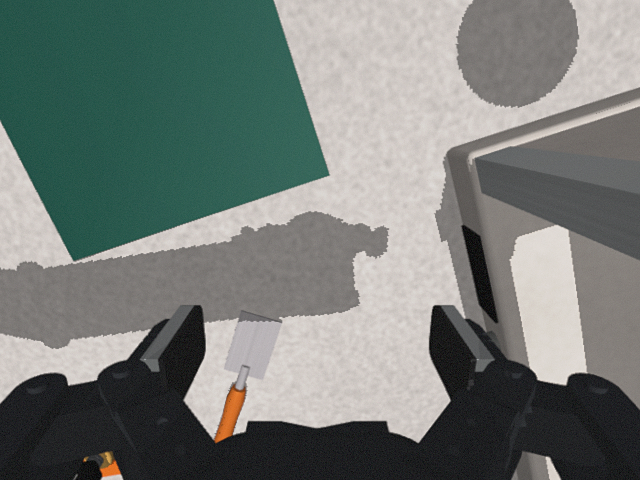

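```bash
cat > h.py <<'E'
import numpy as np, cv2
from scipy.spatial.transform import Rotation as R
from bench import r
def K(f): return np.array([[f["fx"],0,f["cx"]],[0,f["fy"],f["cy"]],[0,0,1.]])
def campose(f,o=None):
    if "mount" in f:
        T=np.eye(4);T[:3,:3]=R.from_rotvec(o["orientation"]).as_matrix();T[:3,3]=o["tcp_pos"]
        M=T@np.array(f["mount"]);return M[:3,:3],M[:3,3]
    return R.from_rotvec(f["attitude"]).as_matrix(),np.array(f["position"])
def ray(f,P,px):
    u=cv2.undistortPoints(np.array(px,float).reshape(-1,1,2),K(f),np.array(f["dist_coeffs"])).reshape(-1,2)
    d=np.c_[u,np.ones(len(u))]@P[0].T
    return d/np.linalg.norm(d,axis=1,keepdims=True)
def onplane(f,P,px,z):
    d=ray(f,P,px);return P[1]+d*((z-P[1][2])/d[:,2:3])
def tri(f1,P1,a,f2,P2,b):
    d1=ray(f1,P1,[a])[0];d2=ray(f2,P2,[b])[0]
    A=np.c_[d1,-d2];s=np.linalg.lstsq(A,P2[1]-P1[1],rcond=None)[0]
    p=P1[1]+s[0]*d1;q=P2[1]+s[1]*d2
    return (p+q)/2,np.linalg.norm(p-q)
def project(f,P,X):
    Rm,t=P;rv,_=cv2.Rodrigues(Rm.T)
    return cv2.projectPoints(np.array(X,float).reshape(-1,1,3),rv,-Rm.T@t,K(f),np.array(f["dist_coeffs"]))[0].reshape(-1,2)
import pickle
def shot(n,name):
    o=r.get_obs();f=r.grab_frame(n);cv2.imwrite(f"pics/{name}.png",f["pixels"][:,:,::-1]);pickle.dump((f,o),open(f"pics/{name}.pkl","wb"));return f,campose(f,o),o
def load(name):
    f,o=pickle.load(open(f"pics/{name}.pkl","rb"));return f,campose(f,o),o
def blobs(f,lo,hi,amin=5):
    h=cv2.cvtColor(f["pixels"],cv2.COLOR_RGB2HSV);m=cv2.inRange(h,np.array(lo),np.array(hi))
    n,l,s,c=cv2.connectedComponentsWithStats(m)
    return [(c[i].round(1).tolist(),s[i].tolist()) for i in range(1,n) if s[i][4]>=amin],l
E
python3 - <<'E'
from h import *
o=r.get_obs();print(R.from_rotvec(o["orientation"]).as_matrix().round(3),o["clock"])
f,P,_=shot("top","top1")
g,Q,_=shot("side","side1")
for nm,ff,PP in (("top",f,P),("side",g,Q)):
    h=cv2.cvtColor(ff["pixels"],cv2.COLOR_RGB2HSV)
    print(nm,"orange",blobs(ff,(5,150,120),(20,255,255),40)[0])
    print(nm,"blue",blobs(ff,(105,120,40),(125,255,255),15)[0])
    print(nm,"black",blobs(ff,(0,0,0),(180,255,45),20)[0])
# coarse
px=[[207,281],[227,283],[277,279],[345,286],[290,182],[352,186]]
print(onplane(f,P,px,0.03).round(3))
E
python3 - <<'E'
import cv2
a=cv2.imread('pics/top0.png')[160:310,180:360];cv2.imwrite('pics/c1.png',cv2.resize(a,None,fx=4,fy=4,interpolation=2))
a=cv2.imread('pics/side0.png')[140:310,220:420];cv2.imwrite('pics/c2.png',cv2.resize(a,None,fx=3.5,fy=3.5,interpolation=2))
E
```

```text
[[ 0.313 -0.    -0.95 ]
 [ 0.95  -0.001  0.313]
 [-0.001 -1.    -0.   ]] 0.15
top orange [([166.6, 272.3], [156, 259, 23, 27, 129]), ([217.8, 283.1], [196, 270, 43, 26, 659])]
top blue [([471.8, 131.1], [440, 115, 65, 33, 1984]), ([336.3, 135.6], [322, 121, 29, 32, 820]), ([397.8, 139.7], [383, 123, 31, 35, 1018]), ([468.0, 242.7], [458, 225, 17, 37, 243]), ([226.9, 282.3], [225, 279, 4, 7, 21]), ([635.1, 325.0], [632, 308, 7, 34, 132])]
top black [([211.5, 146.7], [180, 116, 63, 63, 2781]), ([452.8, 148.5], [447, 146, 13, 6, 61]), ([490.0, 149.5], [484, 147, 13, 6, 63]), ([314.2, 181.9], [290, 176, 49, 13, 297]), ([164.0, 237.3], [157, 228, 14, 19, 100]), ([553.3, 281.9], [550, 274, 7, 20, 83]), ([206.5, 280.3], [204, 277, 6, 7, 30]), ([65.8, 301.8], [61, 287, 10, 30, 191]), ([176.1, 384.8], [0, 313, 338, 140, 3744]), ([635.2, 326.1], [633, 320, 6, 13, 31]), ([18.3, 415.5], [6, 398, 24, 41, 239]), ([307.5, 431.9], [295, 422, 27, 23, 226]), ([127.8, 444.8], [125, 440, 8, 10, 20]), ([189.5, 455.7], [179, 452, 24, 8, 55])]
side orange [([246.4, 142.4], [231, 137, 32, 12, 132]), ([241.9
[... 467 characters left out ...]
, 25]), ([398.2, 143.5], [363, 117, 71, 61, 2651]), ([45.0, 158.7], [34, 126, 19, 64, 199]), ([284.2, 135.8], [275, 131, 19, 8, 77]), ([239.5, 158.9], [236, 154, 8, 11, 79]), ([385.1, 217.7], [380, 214, 10, 10, 58]), ([390.4, 244.9], [381, 225, 18, 42, 396]), ([28.8, 242.9], [20, 233, 18, 20, 118]), ([396.9, 275.3], [390, 269, 13, 13, 121]), ([288.7, 350.6], [266, 348, 47, 8, 230]), ([501.5, 380.0], [496, 368, 12, 24, 162]), ([289.1, 381.7], [266, 379, 49, 8, 179]), ([291.3, 413.9], [266, 411, 51, 7, 225]), ([525.8, 437.7], [520, 426, 13, 24, 198])]
[[ 0.395  0.326  0.03 ]
 [ 0.39   0.263  0.03 ]
 [ 0.407  0.107  0.03 ]
 [ 0.39  -0.106  0.03 ]
 [ 0.724  0.076  0.03 ]
 [ 0.715 -0.126  0.03 ]]
```

View pics/c1.png

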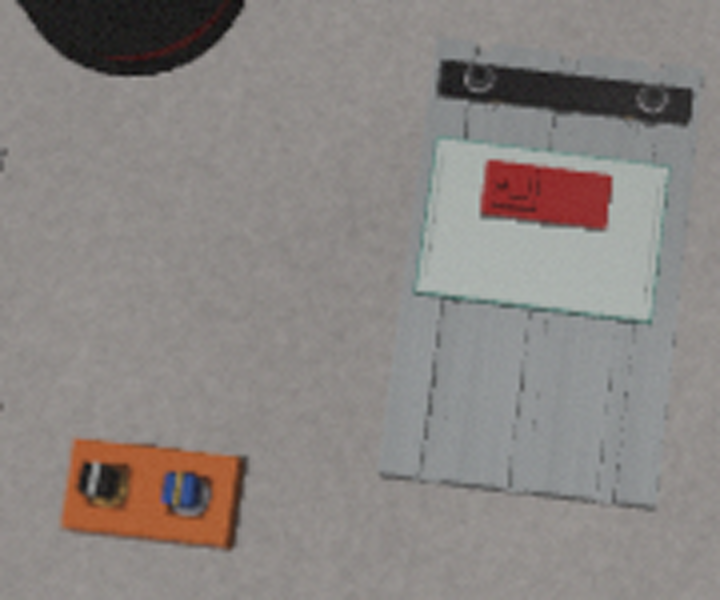

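View pics/c2.png

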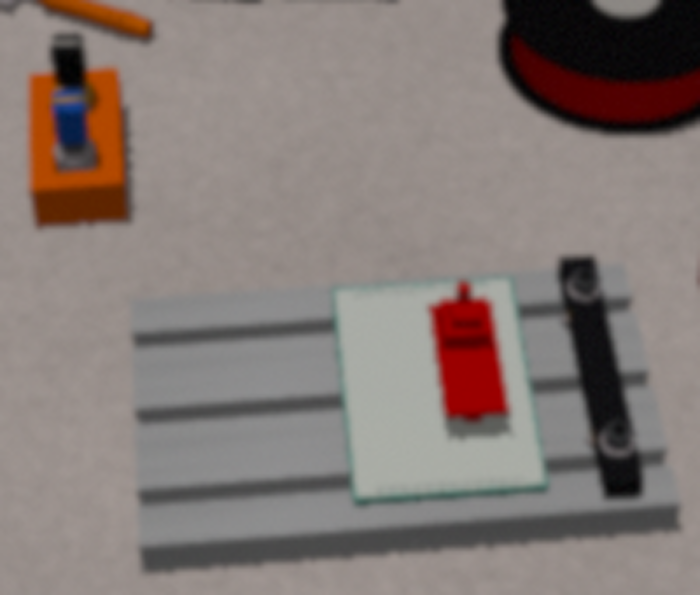

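```bash
cat >> h.py <<'E'
def plan(pos,psi):
    "numbers for step_arm to reach TCP pos, jaws (tool x) at world yaw psi, tool down"
    o=r.get_obs();C=R.from_rotvec(o["orientation"]).as_matrix()
    c,s=np.cos(psi),np.sin(psi);T=np.array([[c,0,-s],[s,0,c],[0,-1,0]])
    d=C.T@(np.array(pos)-o["tcp_pos"])
    rv=R.from_matrix(C.T@T).as_rotvec()
    print("xyz",(d/0.3).round(4).tolist(),"rot",(rv/(np.pi/2)).round(4).tolist(),"dist",np.linalg.norm(d).round(4),"rows",int(np.ceil(max(np.linalg.norm(d)/.0625,np.linalg.norm(rv)/.1867))), "t",o["clock"])
def st():
    o=r.get_obs();C=R.from_rotvec(o["orientation"]).as_matrix()
    print("t",round(o["clock"],2),"tcp",o["tcp_pos"].round(4),"psi",np.arctan2(C[1,0],C[0,0]).round(4),"down",C[2].round(4),"F",o["contact_force"].round(2),"M",o["moment"].round(2),"w",round(o["grip_width"],4),"j",o["joints"].round(2))
E
python3 - <<'E'
from h import *
plan([0.40,0.30,0.40],-0.08)
E
```

```text
xyz [-0.8821, 0.0149, -0.9528] rot [0.0004, 0.848, -0.0005] dist 0.3895 rows 8 t 0.25
```

>>> step_arm(xyz=[[-0.88,0.015,-0.95],[-0.88,0.015,-0.95],[-0.88,0.015,-0.95],[-0.88,0.015,-0.95],[-0.88,0.015,-0.95],[-0.88,0.015,-0.95],[-0.88,0.015,-0.95],[-0.88,0.015,-0.95],[-0.88,0.015,-0.95],[-0.88,0.015,-0.95],[-0.88,0.015,-0.95]], rotation=[[0,0.848,0],[0,0.848,0],[0,0.848,0],[0,0.848,0],[0,0.848,0],[0,0.848,0],[0,0.848,0],[0,0.848,0],[0,0.848,0],[0,0.848,0],[0,0.848,0]])

```text
clock: 1.62
tcp_pos: [0.399, 0.3016, 0.3999]
orientation: [-1.571, 0.061, -0.061]
contact_force: [-0.4, 0.5, 0.8]
grip_width: 0.0856
```

```bash
python3 - <<'E'
from h import *
st();shot("wrist","w1")
E
```

```text
t 1.62 tcp [0.399  0.3016 0.3999] psi -0.0774 down [-3.e-04 -1.e+00 -9.e-04] F [-0.38  0.51  0.82] M [-0.03 -0.03  0.01] w 0.0856 j [-1.11  0.2   0.39  1.99 -0.09  0.97 -0.76]
```

View pics/w1.png

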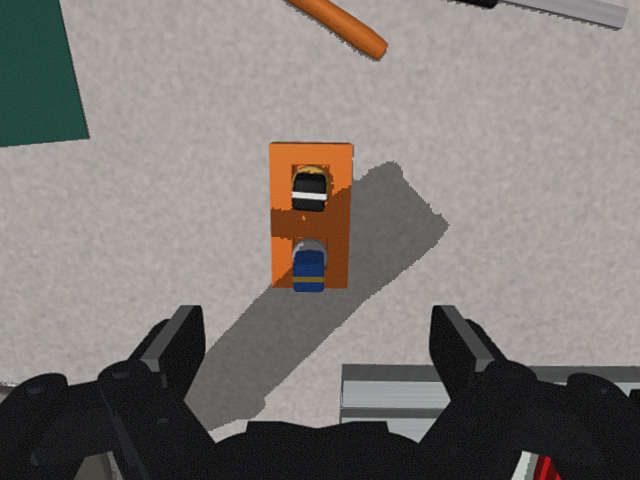

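```bash
python3 - <<'E'
from h import *
f,P,o=load("w1")
a=f["pixels"][130:300,250:370,::-1];cv2.imwrite('pics/c3.png',cv2.resize(a,None,fx=5,fy=3.5 and 5,interpolation=0)[:600*2][:600])
print(blobs(f,(0,0,150),(180,60,255),30)[0][:0])
h=cv2.cvtColor(f["pixels"],cv2.COLOR_RGB2HSV)
sub=h[165:220,285:335]
m=((sub[...,2]>170)&(sub[...,1]<60)).astype(np.uint8)
ys,xs=np.nonzero(m);print(cv2.minAreaRect(np.c_[xs+285,ys+165].astype(np.float32)),len(xs))
c=np.array([xs.mean()+285,ys.mean()+165]);print(c,onplane(f,P,[c],0.098))
E
```

```text
[]
((308.4735412597656, 195.3441162109375), (33.36297607421875, 5.215362071990967), 4.39870548248291) 178
[308.70224719 195.29213483] [[0.39594791 0.32640981 0.098     ]]
```

View pics/c3.png

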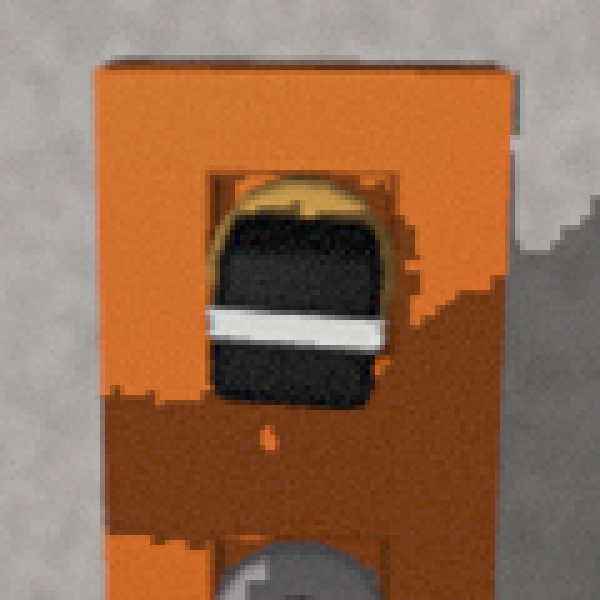

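>>> step_arm(xyz=[[0,0.15,-0.1],[0,0.15,-0.1],[0,0.15,-0.1]], rotation=[[0,0,0],[0,0,0],[0,0,0]])

```text
clock: 2.05
tcp_pos: [0.397, 0.2721, 0.3554]
orientation: [-1.57, 0.061, -0.061]
contact_force: [0.8, -0.1, 1.0]
grip_width: 0.0857
```

```bash
python3 - <<'E'
from h import *
st();shot("wrist","w2")
def stripe(f,box):
    x0,x1,y0,y1=box
    h=cv2.cvtColor(f["pixels"],cv2.COLOR_RGB2HSV)[y0:y1,x0:x1]
    m=((h[...,2]>150)&(h[...,1]<60)).astype(np.uint8)
    n,l,s,c=cv2.connectedComponentsWithStats(m)
    i=1+np.argmax(s[1:,4]);ys,xs=np.nonzero(l==i)
    p=np.c_[xs+x0,ys+y0].astype(float);w=p.mean(0);u,sv,v=np.linalg.svd(p-w)
    d=v[0]*np.sign(v[0][0]);t=(p-w)@d
    print("n",len(p),"stat",s[i]); return w,w+d*t.min(),w+d*t.max()
f1,P1,_=load("w1");f2,P2,_=load("w2")
A=stripe(f1,(285,335,165,220))
cv2.imwrite('pics/c4.png',f2["pixels"][:,:,::-1])
h=cv2.cvtColor(f2["pixels"],cv2.COLOR_RGB2HSV)
X=project(f2,P2,[[0.396,0.3264,0.098]])[0].astype(int);print(X)
B=stripe(f2,(X[0]-28,X[0]+28,X[1]-25,X[1]+25))
for a,b in zip(A,B): print(a.round(1),b.round(1),tri(f1,P1,a,f2,P2,b))
for f,P,S in((f1,P1,A),(f2,P2,B)):
    g=onplane(f,P,S,0.098);v=g[2]-g[1];print(g.round(4),np.linalg.norm(v),np.arctan2(v[1],v[0]))
E
```

```text
t 2.05 tcp [0.397  0.2721 0.3554] psi -0.0776 down [ 1.e-04 -1.e+00 -5.e-04] F [ 0.77 -0.13  0.96] M [ 0.05 -0.04 -0.02] w 0.0857 j [-1.07  0.22  0.39  2.08 -0.11  0.86 -0.69]
n 187 stat [  7  27  35   8 187]
[306 158]
n 300 stat [  7  21  43  10 300]
[308.9 195.3] [306.2 158.4] (array([0.3960015 , 0.32665271, 0.09952967]), np.float64(0.00022419454023457508))
[291.8 194. ] [284.8 156.6] (array([0.38404305, 0.3287324 , 0.10076413]), np.float64(0.00045943160211129843))
[326.1 196.7] [327.2 160.1] (array([0.40806417, 0.32466573, 0.09905734]), np.float64(0.000334800311339638))
[[0.3961 0.3264 0.098 ]
 [0.3841 0.3283 0.098 ]
 [0.4082 0.3245 0.098 ]] 0.02448606738104364 -0.15713352972807487
[[0.3958 0.3265 0.098 ]
 [0.3836 0.3285 0.098 ]
 [0.4079 0.3246 0.098 ]] 0.02465801117026824 -0.1597272713457071
```

View pics/w2.png

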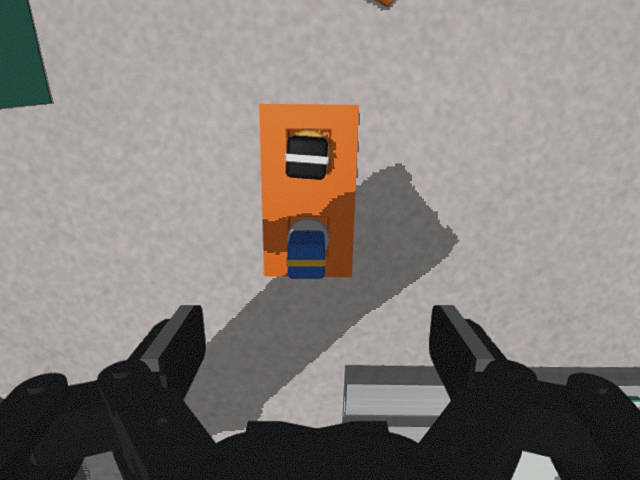

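```bash
python3 - <<'E'
from h import *
plan([0.396,0.3266,0.30],-0.158);plan([0.396,0.3266,0.238],-0.158)
E
```

```text
xyz [-0.0178, 0.1859, 0.1796] rot [-0.0003, 0.0514, 0.0005] dist 0.0777 rows 2 t 2.1
xyz [-0.018, 0.3926, 0.1795] rot [-0.0003, 0.0514, 0.0005] dist 0.1296 rows 3 t 2.1
```

>>> step_arm(xyz=[[-0.018,0.1,0.18],[-0.018,0.18,0.18],[-0.018,0.18,0.18],[-0.018,0.18,0.18],[-0.018,0.28,0.18],[-0.018,0.36,0.18],[-0.018,0.392,0.18],[-0.018,0.392,0.18],[-0.018,0.392,0.18]], rotation=[[0,0.051,0],[0,0.051,0],[0,0.051,0],[0,0.051,0],[0,0.051,0],[0,0.051,0],[0,0.051,0],[0,0.051,0],[0,0.051,0]])

```text
clock: 3.22
tcp_pos: [0.3965, 0.3269, 0.2393]
orientation: [-1.565, 0.122, -0.125]
contact_force: [0.1, -0.6, 0.0]
grip_width: 0.0853
```

```bash
python3 - <<'E'
from h import *
st();shot("wrist","w3");plan([0.396,0.3266,0.238],-0.158)
E
```

```text
t 3.23 tcp [0.3965 0.3269 0.2393] psi -0.1577 down [ 0.0018 -1.      0.0021] F [ 0.1  -0.55  0.02] M [ 0.04  0.01 -0.03] w 0.0853 j [-1.07  0.46  0.32  2.09 -0.24  0.62 -0.74]
xyz [-0.0013, 0.0042, -0.0016] rot [-0.0014, 0.0003, 0.0011] dist 0.0014 rows 1 t 3.275
```

View pics/w3.png

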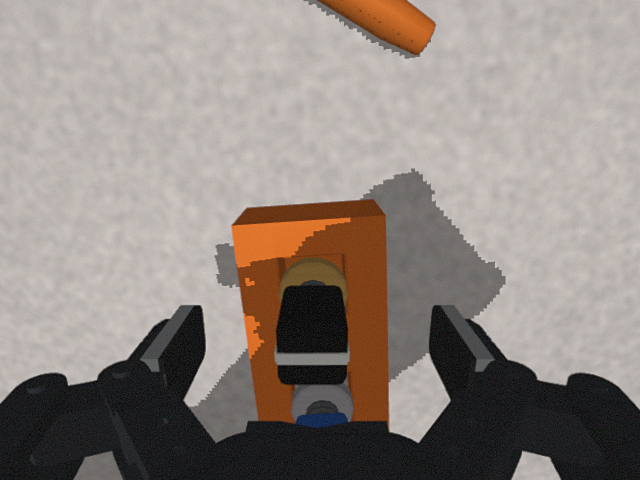

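>>> step_arm(xyz=[[0,0.004,0],[0,0.004,0],[0,0.004,0],[0,0.004,0],[0,0.004,0],[0,0.004,0],[0,0.004,0],[0,0.004,0]], rotation=[[0,0,0],[0,0,0],[0,0,0],[0,0,0],[0,0,0],[0,0,0],[0,0,0],[0,0,0]], grip=1, force=60)

```text
clock: 4.28
tcp_pos: [0.3963, 0.327, 0.238]
orientation: [-1.565, 0.122, -0.125]
contact_force: [-1.4, -0.6, 3.8]
grip_width: 0.0233
```

```bash
python3 - <<'E'
from h import *
st()
E
```

```text
t 4.28 tcp [0.3963 0.327  0.238 ] psi -0.1575 down [ 0.0015 -1.      0.0021] F [-1.37 -0.55  3.8 ] M [ 0.01  0.42 -0.05] w 0.0233 j [-1.07  0.46  0.32  2.09 -0.24  0.62 -0.74]
```

>>> step_arm(xyz=[[0,-0.04,0],[0,-0.1,0],[0,-0.2,0],[0,-0.35,0],[0,-0.5,0],[0,-0.5,0],[0,-0.5,0]], rotation=[[0,0,0],[0,0,0],[0,0,0],[0,0,0],[0,0,0],[0,0,0],[0,0,0]])

```text
clock: 5.15
tcp_pos: [0.3957, 0.3264, 0.3876]
orientation: [-1.566, 0.123, -0.125]
contact_force: [0.3, -0.3, -2.9]
grip_width: 0.0234
```

```bash
python3 - <<'E'
from h import *
st();shot("wrist","w4");plan([0.46,0.12,0.42],-0.08)
E
```

```text
t 5.15 tcp [0.3957 0.3264 0.3876] psi -0.1575 down [ 0.0011 -1.      0.0016] F [ 0.33 -0.28 -2.92] M [-0.04  0.03 -0.01] w 0.0234 j [-1.16  0.24  0.4   1.98 -0.11  0.95 -0.85]
xyz [0.32, -0.11, -0.6455] rot [-0.0002, -0.0493, 0.0004] dist 0.2186 rows 4 t 5.2
```

View pics/w4.png

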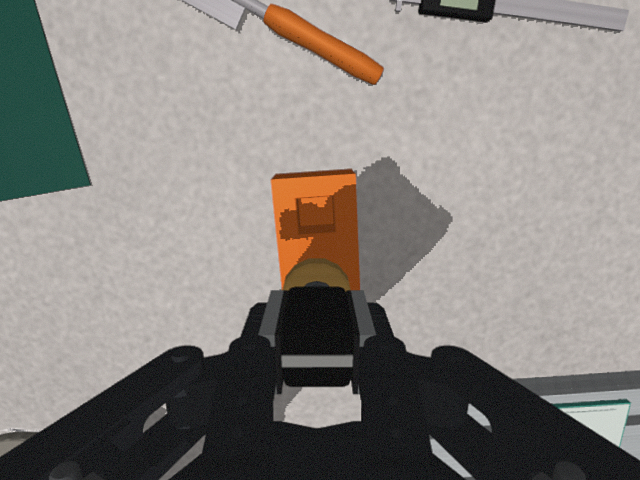

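```bash
python3 - <<'E'
from h import *
plan([0.48,0.05,0.46],-0.08)
E
```

```text
xyz [0.4225, -0.2434, -0.8654] rot [-0.0002, -0.0493, 0.0004] dist 0.298 rows 5 t 5.2
```

>>> step_arm(xyz=[[0.42,-0.24,-0.86],[0.42,-0.24,-0.86],[0.42,-0.24,-0.86],[0.42,-0.24,-0.86],[0.42,-0.24,-0.86],[0.42,-0.24,-0.86]], rotation=[[0,-0.05,0],[0,-0.05,0],[0,-0.05,0],[0,-0.05,0],[0,-0.05,0],[0,-0.05,0]])

```text
clock: 5.95
tcp_pos: [0.48, 0.0478, 0.4587]
orientation: [-1.571, 0.068, -0.068]
contact_force: [0.1, 0.2, -2.2]
grip_width: 0.0233
```

```bash
python3 - <<'E'
from h import *
st();plan([0.49,-0.10,0.46],-0.08)
E
```

```text
t 5.95 tcp [0.48   0.0478 0.4587] psi -0.0864 down [ 4.0e-04 -1.0e+00 -1.2e-03] F [ 0.07  0.21 -2.25] M [ 0.08  0.04 -0.01] w 0.0233 j [-0.79  0.1   0.61  1.97 -0.06  1.1  -0.24]
xyz [0.0758, -0.0039, -0.4878] rot [0.0008, -0.0041, 0.0002] dist 0.1481 rows 3 t 5.95
```

>>> step_arm(xyz=[[0.076,0,-0.49],[0.076,0,-0.49],[0.076,0,-0.49],[0.076,0,-0.49],[0.076,0,-0.49]], rotation=[[0,-0.004,0],[0,-0.004,0],[0,-0.004,0],[0,-0.004,0],[0,-0.004,0]])

```text
clock: 6.58
tcp_pos: [0.49, -0.099, 0.4578]
orientation: [-1.571, 0.063, -0.06]
contact_force: [-1.1, -0.2, -0.7]
grip_width: 0.0235
```

```bash
python3 - <<'E'
from h import *
st();shot("wrist","w5");st()
E
```

```text
t 6.58 tcp [ 0.49   -0.099   0.4578] psi -0.0783 down [-0.0018 -1.     -0.0011] F [-1.05 -0.17 -0.75] M [ 0.04 -0.   -0.1 ] w 0.0235 j [-0.58  0.15  0.73  1.94 -0.11  1.1   0.12]
t 6.62 tcp [ 0.4901 -0.0987  0.458 ] psi -0.0774 down [-0.0013 -1.     -0.001 ] F [-0.46 -0.43 -1.78] M [ 0.05 -0.04  0.01] w 0.0233 j [-0.58  0.15  0.73  1.94 -0.11  1.1   0.12]
```

View pics/w5.png

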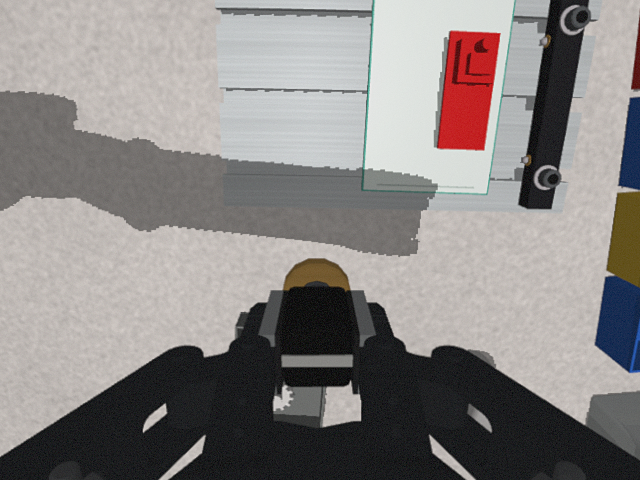

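```bash
python3 - <<'E'
from h import *
f,P,o=load("w5")
a=f["pixels"][0:220,210:380,::-1];cv2.imwrite('pics/c5.png',cv2.resize(a,None,fx=3.5,fy=2.7,interpolation=0))
plan([0.49,-0.03,0.40],-0.08)
E
```

```text
xyz [-0.0178, 0.1931, 0.2286] rot [0.0007, 0.0016, -0.0008] dist 0.0899 rows 2 t 6.625
```

View pics/c5.png

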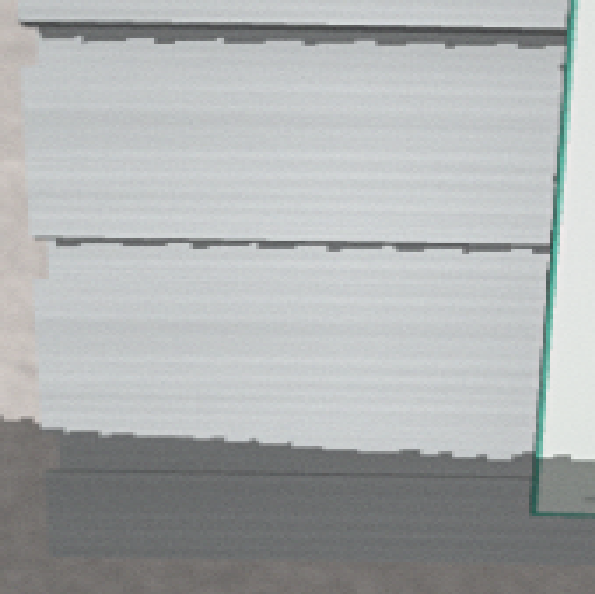

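>>> step_arm(xyz=[[-0.01,0.24,0.23],[-0.01,0.24,0.23],[-0.01,0.24,0.23],[-0.01,0.24,0.23]], rotation=[[0,0,0],[0,0,0],[0,0,0],[0,0,0]])

```text
clock: 7.12
tcp_pos: [0.4925, -0.0293, 0.3862]
orientation: [-1.571, 0.061, -0.059]
contact_force: [0.2, -0.5, -1.5]
grip_width: 0.023
```

```bash
python3 - <<'E'
from h import *
st();f,P,o=shot("wrist","w6");st()
a=f["pixels"][60:300,150:420,::-1];cv2.imwrite('pics/c6.png',cv2.resize(a,None,fx=2.5,fy=2.5,interpolation=0))
E
```

```text
t 7.12 tcp [ 0.4925 -0.0293  0.3862] psi -0.0759 down [-0.0011 -1.     -0.0014] F [ 0.2  -0.54 -1.47] M [ 0.02 -0.04  0.02] w 0.023 j [-0.64  0.23  0.67  2.03 -0.17  0.94  0.04]
t 7.17 tcp [ 0.4926 -0.0299  0.3866] psi -0.0772 down [-2.e-04 -1.e+00 -1.e-03] F [-0.06  0.56 -2.12] M [-0.04  0.07 -0.02] w 0.0233 j [-0.64  0.23  0.67  2.03 -0.17  0.94  0.04]
```

View pics/w6.png

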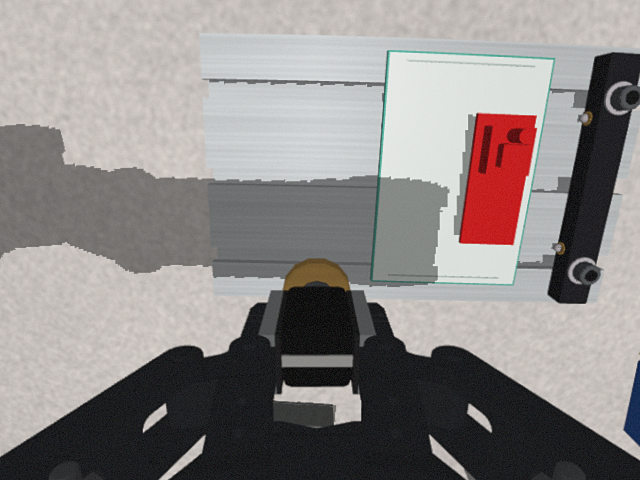

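View pics/c6.png

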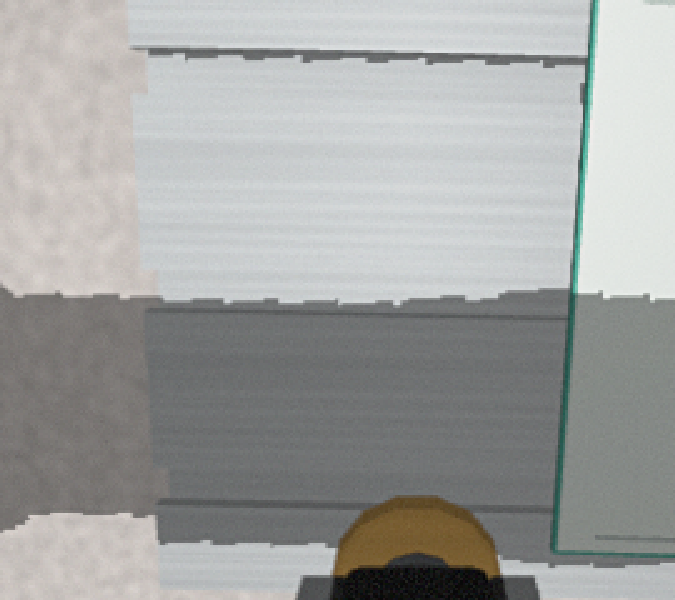

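```bash
cat > m.py <<'E'
from h import *
def scan(name,cols,r0,r1,edge):
    # dark line; edge 'up' -> upper boundary, 'lo' -> lower boundary (subpixel half-depth)
    f,P,o=load(name);g=cv2.cvtColor(f["pixels"],cv2.COLOR_RGB2GRAY).astype(float)
    pts=[]
    for c in cols:
        rr0=int(r0[0]+(c-cols[0])*(r0[1]-r0[0])/(cols[-1]-cols[0]))
        col=g[rr0-6:rr0+7,c-1:c+2].mean(1)
        d=np.diff(col)
        if edge=='up':
            k=np.argmin(d); lvl=(col[max(k-2,0)]+col[k+1])/2
        else:
            k=np.argmax(d)
        w=np.abs(d[max(k-1,0):k+2]);kk=np.arange(max(k-1,0),max(k-1,0)+len(w))
        pts.append([c,rr0-6+0.5+(w*kk).sum()/w.sum()])
    p=np.array(pts);co=np.polyfit(p[:,0],p[:,1],1);res=p[:,1]-np.polyval(co,p[:,0])
    k=np.abs(res)<1.0;co=np.polyfit(p[k,0],p[k,1],1)
    q=np.array([[cols[0],np.polyval(co,cols[0])],[cols[-1],np.polyval(co,cols[-1])]])
    W=onplane(f,P,q,0.03);v=W[1]-W[0]
    print(name,edge,"n",k.sum(),"sd",res[k].std().round(2),"px",q.round(1).tolist(),"W",W[:,:2].round(4).tolist(),"yaw",np.arctan2(v[1],v[0]).round(4))
    return W
def dist(W,A,yaw): # signed y offset of line W from point A in jig frame
    n=np.array([-np.sin(yaw),np.cos(yaw)]);return (W[:,:2]-A)@n
E
python3 - <<'E'
from m import *
L={}
L['m+']=scan("w5",range(226,362),(89,91),None,'up')
L['m-']=scan("w6",range(214,372),(184,187),None,'lo')
L['l+']=scan("w6",range(208,380),(79,83),None,'up')
L['l+5']=scan("w5",range(224,368),(9,12),None,'up')
L['r-']=scan("w6",range(218,280),(261,262),None,'lo')
yaw=np.mean([np.arctan2(*(w[1]-w[0])[[1,0]]) for w in L.values()])
print(yaw)
for k,w in L.items(): print(k,dist(w,np.array([0.45,0.0]),yaw).round(4))
E
```

```text
w5 up n 136 sd 0.17 px [[226.0, 87.2], [361.0, 89.9]] W [[0.411, 0.0155], [0.5414, 0.0025]] yaw -0.0993
w6 lo n 158 sd 0.39 px [[214.0, 184.0], [371.0, 187.4]] W [[0.4078, 0.0016], [0.5407, -0.0116]] yaw -0.0986
w6 up n 172 sd 0.12 px [[208.0, 78.0], [379.0, 81.8]] W [[0.4155, 0.0854], [0.5502, 0.0721]] yaw -0.0985
w5 up n 144 sd 0.12 px [[224.0, 7.1], [367.0, 9.8]] W [[0.4188, 0.0851], [0.5504, 0.0721]] yaw -0.0978
w6 lo n 62 sd 0.1 px [[218.0, 261.7], [279.0, 263.0]] W [[0.4008, -0.0682], [0.4556, -0.0737]] yaw -0.0992
-0.09867549941812956
m+ [0.0116 0.0115]
m- [-0.0026 -0.0026]
l+ [0.0816 0.0816]
l+5 [0.0816 0.0817]
r- [-0.0727 -0.0728]
```

```bash
cat >> m.py <<'E'
YAW=-0.0987;A0=np.array([0.45,0])+0.0045*np.array([-np.sin(YAW),np.cos(YAW)])
EX=np.array([np.cos(YAW),np.sin(YAW)]);EY=np.array([-EX[1],EX[0]])
def s2w(s,y=0): return A0+EX*s+EY*y
def w2s(p): d=np.atleast_2d(p)[:,:2]-A0;return np.c_[d@EX,d@EY]
E
python3 - <<'E'
from m import *
for name in ("w5","w6"):
    f,P,o=load(name)
    h=cv2.cvtColor(f["pixels"],cv2.COLOR_RGB2HSV)
    m=cv2.inRange(h,np.array((72,90,40)),np.array((95,255,255)))
    cv2.imwrite(f"pics/teal_{name}.png",m)
    ys,xs=np.nonzero(m);k=(xs>355)&(xs<395)&(ys<280);ys,xs=ys[k],xs[k]
    # leftmost per row
    p=np.array([[xs[ys==y].min()-0.5,y] for y in np.unique(ys)]);q2=np.array([[xs[ys==y].max()+0.5,y] for y in np.unique(ys)])
    for nm,pp,z in (("low",p,0.03),("high",q2,0.036)):
        W=w2s(onplane(f,P,pp,z));co=np.polyfit(W[:,1],W[:,0],1);print(name,nm,len(W),"s at y=0",co[1].round(4),"slope",co[0].round(4),"sd",(W[:,0]-np.polyval(co,W[:,1])).std().round(4),"ymin/max",W[:,1].min().round(3),W[:,1].max().round(3))
    # front edge of jig at left slot
f,P,o=load("w6")
# far edge of glass, fence near face base
far=[[553,60],[514,283]];print("far glass",w2s(onplane(f,P,far,0.036)).round(4))
fe=[[597,60],[549,296]];print("fence top near",w2s(onplane(f,P,fe,0.05)).round(4))
fr=[[202,60],[212,250]];print("front",w2s(onplane(f,P,fr,0.03)).round(4))
E
```

```text
w5 low 192 s at y=0 0.0968 slope 0.0028 sd 0.002 ymin/max -0.091 0.085
w5 high 192 s at y=0 0.0975 slope -0.0005 sd 0.0024 ymin/max -0.09 0.084
w6 low 230 s at y=0 0.0967 slope 0.0083 sd 0.0003 ymin/max -0.091 0.101
w6 high 230 s at y=0 0.0973 slope 0.0092 sd 0.0004 ymin/max -0.088 0.1
far glass [[ 0.2261  0.0969]
 [ 0.2262 -0.0898]]
fence top near [[ 0.2518  0.096 ]
 [ 0.2519 -0.0957]]
front [[-0.0468  0.0903]
 [-0.0471 -0.0662]]
```

```bash
python3 - <<'E'
from m import *
for n in ("w4","w5","w6"):
    f,P,o=load(n)
    h=cv2.cvtColor(f["pixels"],cv2.COLOR_RGB2HSV);x0,x1,y0,y1=283,351,345,380
    s=h[y0:y1,x0:x1];m=((s[...,2]>95)&(s[...,1]<60)).astype(np.uint8)
    nn,l,stt,c=cv2.connectedComponentsWithStats(m);i=1+np.argmax(stt[1:,4]);ys,xs=np.nonzero(l==i)
    p=np.c_[xs+x0,ys+y0].astype(float);w=p.mean(0);ang=np.polyfit(p[:,0],p[:,1],1)[0]
    M=np.array(f["mount"]);PP=(M[:3,:3],M[:3,3]);d=ray(f,PP,[w])[0]
    # plane tool y = 0.139 +- 
    for Y in (0.139,0.1375):
        X=PP[1]+d*((Y-PP[1][1])/d[1]);print(n,stt[i],w.round(1),"ang",ang.round(3),"tool x,z",X[[0,2]].round(4),"at y",Y)
E
python3 - <<'E'
import cv2
a=cv2.imread('pics/w6.png')[260:420,220:420];cv2.imwrite('pics/c7.png',cv2.resize(a,None,fx=3.6,fy=3.6,interpolation=0))
E
```

```text
w4 [  0  11  68  11 748] [316.5 361. ] ang 0.0 tool x,z [ 0.0005 -0.0008] at y 0.139
w4 [  0  11  68  11 748] [316.5 361. ] ang 0.0 tool x,z [0.0005 0.0002] at y 0.1375
w5 [  0  10  68  12 782] [317.1 360.7] ang -0.009 tool x,z [ 0.0007 -0.0008] at y 0.139
w5 [  0  10  68  12 782] [317.1 360.7] ang -0.009 tool x,z [0.0007 0.0002] at y 0.1375
w6 [  0  10  68  12 776] [316.9 360.8] ang -0.006 tool x,z [ 0.0006 -0.0008] at y 0.139
w6 [  0  10  68  12 776] [316.9 360.8] ang -0.006 tool x,z [0.0006 0.0002] at y 0.1375
```

View pics/c7.png

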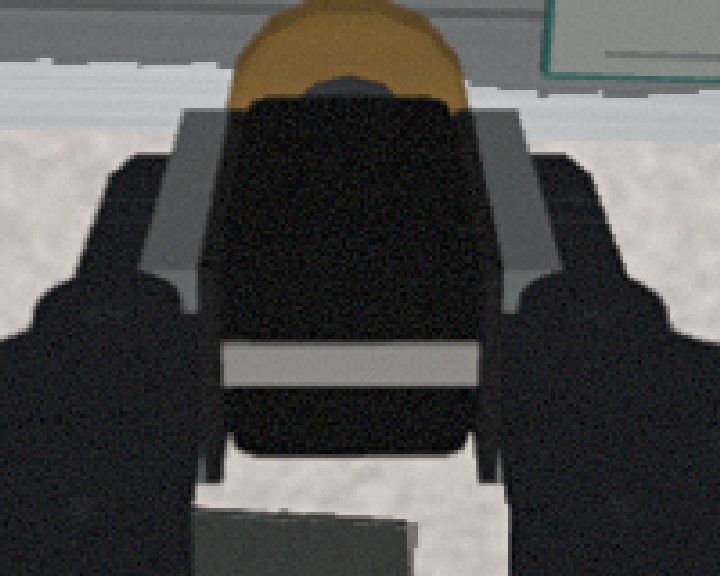

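```bash
python3 - <<'E'
from m import *
p=s2w(0.05,0.0004);print(p);st();plan([*p,0.27],YAW)
E
```

```text
[ 5.00239501e-01 -5.08391331e-05]
t 7.17 tcp [ 0.4926 -0.0299  0.3866] psi -0.0772 down [-2.e-04 -1.e+00 -1.e-03] F [-0.06  0.56 -2.12] M [-0.04  0.07 -0.02] w 0.0233 j [-0.64  0.23  0.67  2.03 -0.17  0.94  0.04]
xyz [0.0177, 0.3885, 0.1015] rot [0.0007, 0.0137, -0.0001] dist 0.1206 rows 2 t 7.175
```

>>> step_arm(xyz=[[0.018,0.15,0.1],[0.018,0.3,0.1],[0.018,0.388,0.1015],[0.018,0.388,0.1015],[0.018,0.388,0.1015],[0.018,0.388,0.1015],[0.018,0.388,0.1015]], rotation=[[0,0.0137,0],[0,0.0137,0],[0,0.0137,0],[0,0.0137,0],[0,0.0137,0],[0,0.0137,0],[0,0.0137,0]])

```text
clock: 8.05
tcp_pos: [0.5007, -0.0001, 0.2711]
orientation: [-1.57, 0.076, -0.079]
contact_force: [0.2, 0.5, -1.3]
grip_width: 0.0233
```

```bash
python3 - <<'E'
from m import *
shot("wrist","w7");st();p=s2w(0.05,0.0004);plan([*p,0.242],YAW);print(w2s(r.get_obs()["tcp_pos"]))
E
```

```text
t 8.1 tcp [ 0.5006 -0.      0.2709] psi -0.0987 down [ 1.2e-03 -1.0e+00 -3.0e-04] F [-0.64 -0.52 -2.26] M [0.01 0.01 0.01] w 0.0232 j [-0.58  0.43  0.57  2.11 -0.35  0.69  0.12]
xyz [-0.0013, 0.0964, -0.0001] rot [0.0002, -0.0, 0.0008] dist 0.0289 rows 1 t 8.1
[[0.0503528  0.00043954]]
```

View pics/w7.png

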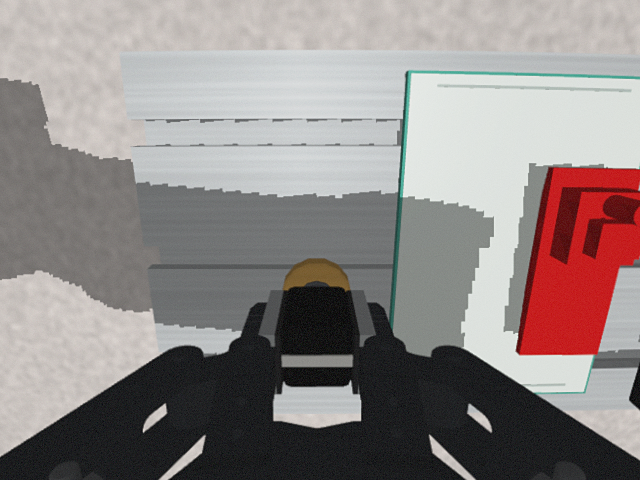

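```bash
python3 - <<'E'
from m import *
for c,r0,e in ((range(155,270),(266,267),'lo'),(range(150,395),(119,119),'up'),(range(150,395),(145,145),'lo')):
    W=scan("w7",c,r0,None,e);print(w2s(W).round(4))
E
```

```text
w7 lo n 115 sd 0.07 px [[155.0, 268.5], [269.0, 268.6]] W [[0.4064, 0.0016], [0.4733, -0.0051]] yaw -0.0997
[[-0.0435 -0.0072]
 [ 0.0237 -0.0073]]
w7 up n 245 sd 0.25 px [[150.0, 118.7], [394.0, 118.2]] W [[0.422, 0.0847], [0.5498, 0.0719]] yaw -0.0993
[[-0.0362  0.077 ]
 [ 0.0922  0.0769]]
w7 lo n 245 sd 0.28 px [[150.0, 146.1], [394.0, 145.3]] W [[0.419, 0.0708], [0.5492, 0.058]] yaw -0.098
[[-0.0379  0.0629]
 [ 0.093   0.063 ]]
```

>>> step_arm(xyz=[[-0.001,0.05,0],[-0.001,0.09,0],[-0.001,0.1,0],[-0.001,0.106,0],[-0.001,0.11,0],[-0.001,0.113,0],[-0.001,0.113,0],[-0.001,0.113,0]], rotation=[[0,0,0.0008],[0,0,0.0008],[0,0,0.0008],[0,0,0.0008],[0,0,0.0008],[0,0,0.0008],[0,0,0.0008],[0,0,0.0008]])

```text
clock: 9.1
tcp_pos: [0.5004, -0.0, 0.2372]
orientation: [-1.57, 0.077, -0.078]
contact_force: [-0.2, -0.6, -1.8]
grip_width: 0.0233
```

```bash
python3 - <<'E'
from m import *
st();p=s2w(0.05,0.0004);plan([*p,0.229],YAW);print(w2s(r.get_obs()["tcp_pos"]))
E
```

```text
t 9.1 tcp [ 0.5004 -0.      0.2372] psi -0.0987 down [ 2.e-04 -1.e+00 -2.e-04] F [-0.21 -0.57 -1.82] M [-0.01  0.02  0.03] w 0.0233 j [-0.54  0.48  0.52  2.13 -0.41  0.62  0.17]
xyz [-0.0004, 0.0272, -0.0001] rot [0.0001, 0.0, 0.0001] dist 0.0082 rows 1 t 9.1
[[0.0501329  0.00043577]]
```

>>> step_arm(xyz=[[0,0.006,0],[0,0.012,0],[0,0.018,0],[0,0.023,0],[0,0.027,0],[0,0.027,0],[0,0.027,0]], rotation=[[0,0,0],[0,0,0],[0,0,0],[0,0,0],[0,0,0],[0,0,0],[0,0,0]])

```text
clock: 9.98
tcp_pos: [0.5004, -0.0, 0.2291]
orientation: [-1.57, 0.077, -0.078]
contact_force: [0.8, -0.1, -2.6]
grip_width: 0.0233
```

```bash
python3 - <<'E'
from m import *
shot("wrist","w8");st();print(w2s(r.get_obs()["tcp_pos"]))
shot("side","side2")
a=cv2.imread('pics/side2.png')[200:320,240:430];cv2.imwrite('pics/c8.png',cv2.resize(a,None,fx=4,fy=4,interpolation=2))
E
```

```text
t 10.03 tcp [ 0.5004 -0.      0.2291] psi -0.0986 down [ 3.e-04 -1.e+00 -2.e-04] F [ 0.27 -0.9  -1.71] M [ 0.02  0.   -0.04] w 0.0233 j [-0.53  0.5   0.51  2.13 -0.42  0.61  0.18]
[[0.05019264 0.00046241]]
```

View pics/w8.png

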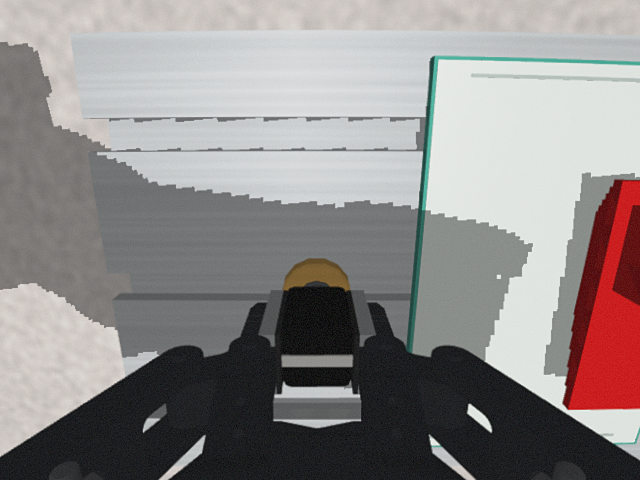

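View pics/c8.png

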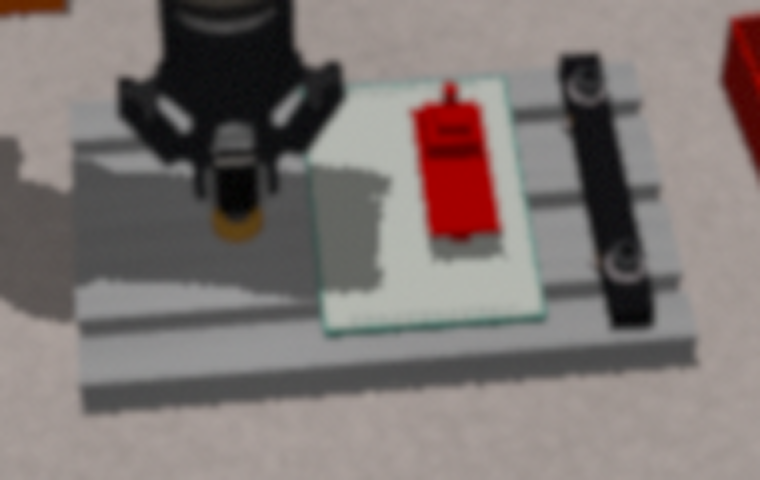

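>>> step_arm(xyz=[[0.01,0.002,0],[0.025,0.002,0],[0.04,0.002,0],[0.055,0.002,0],[0.07,0.002,0],[0.08,0.002,0],[0.086,0.002,0],[0.09,0.002,0],[0.09,0.002,0]], rotation=[[0,0,0],[0,0,0],[0,0,0],[0,0,0],[0,0,0],[0,0,0],[0,0,0],[0,0,0],[0,0,0]])

```text
clock: 11.2
tcp_pos: [0.5273, -0.0027, 0.2285]
orientation: [-1.57, 0.077, -0.078]
contact_force: [0.8, 0.2, -1.8]
grip_width: 0.0231
```

```bash
cat >> m.py <<'E'
def sf():
    o=r.get_obs();F=o["contact_force"][:2];p=w2s(o["tcp_pos"])[0];st();print("s,y",p.round(5),"Fs,Fy",(F@EX).round(2),(F@EY).round(2))
E
python3 - <<'E'
from m import *
sf();f,P,o=shot("wrist","w9")
plan([*s2w(0.10,0.0004),0.2284],YAW)
E
```

```text
t 11.2 tcp [ 0.5273 -0.0027  0.2285] psi -0.0986 down [ 3.e-04 -1.e+00 -2.e-04] F [ 0.78  0.18 -1.78] M [ 0.    0.02 -0.04] w 0.0231 j [-0.51  0.53  0.51  2.07 -0.42  0.64  0.19]
s,y [0.07718 0.00047] Fs,Fy 0.76 0.25
xyz [0.0763, 0.0004, -0.0002] rot [0.0001, 0.0001, 0.0002] dist 0.0229 rows 1 t 11.25
```

View pics/w9.png

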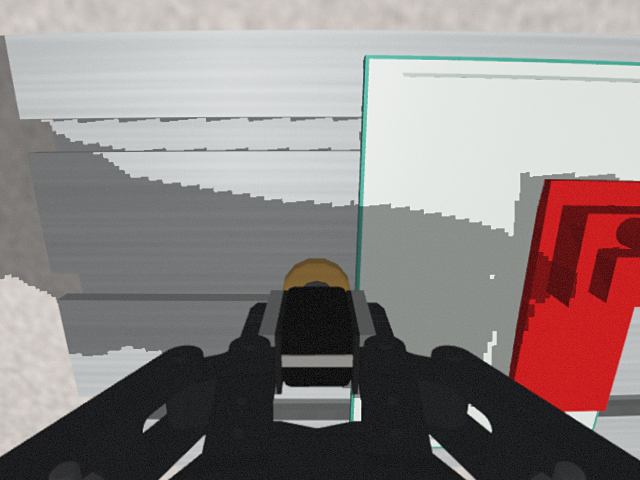

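>>> step_arm(xyz=[[0.005,0,0],[0.01,0,0],[0.014,0,0],[0.018,0,0],[0.022,0,0],[0.027,0,0],[0.032,0,0],[0.037,0,0],[0.042,0,0],[0.047,0,0],[0.052,0,0],[0.057,0,0],[0.062,0,0],[0.066,0,0],[0.069,0,0],[0.07,0,0],[0.07,0,0]], rotation=[[0,0,0],[0,0,0],[0,0,0],[0,0,0],[0,0,0],[0,0,0],[0,0,0],[0,0,0],[0,0,0],[0,0,0],[0,0,0],[0,0,0],[0,0,0],[0,0,0],[0,0,0],[0,0,0],[0,0,0]])

```text
clock: 13.38
tcp_pos: [0.5481, -0.0047, 0.2285]
orientation: [-1.57, 0.077, -0.078]
contact_force: [-0.2, -0.5, -1.8]
grip_width: 0.0235
```

```bash
python3 - <<'E'
from m import *
sf();f,P,o=shot("wrist","w10");sf()
E
```

```text
t 13.38 tcp [ 0.5481 -0.0047  0.2285] psi -0.0986 down [ 3.e-04 -1.e+00 -2.e-04] F [-0.16 -0.55 -1.79] M [ 0.05  0.17 -0.03] w 0.0235 j [-0.49  0.56  0.5   2.02 -0.43  0.66  0.19]
s,y [0.09814 0.00046] Fs,Fy -0.11 -0.56
t 13.43 tcp [ 0.5481 -0.0048  0.2285] psi -0.0986 down [ 3.e-04 -1.e+00 -2.e-04] F [-0.18  1.23 -1.61] M [ 0.02  0.2  -0.02] w 0.0234 j [-0.49  0.56  0.5   2.02 -0.43  0.66  0.19]
s,y [0.09812 0.00044] Fs,Fy -0.3 1.21
```

View pics/w10.png

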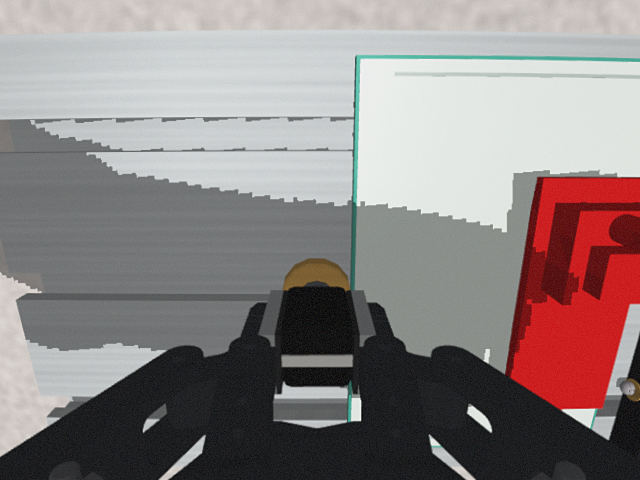

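>>> step_arm(xyz=[[0.002,0,0],[0.004,0,0],[0.006,0,0],[0.008,0,0],[0.01,0,0],[0.012,0,0],[0.014,0,0],[0.016,0,0],[0.016,0,0]], rotation=[[0,0,0],[0,0,0],[0,0,0],[0,0,0],[0,0,0],[0,0,0],[0,0,0],[0,0,0],[0,0,0]])

```text
clock: 14.55
tcp_pos: [0.553, -0.0052, 0.2285]
orientation: [-1.57, 0.077, -0.078]
contact_force: [-0.8, 0.3, -1.7]
grip_width: 0.0233
```

```bash
python3 - <<'E'
from m import *
sf();f,P,o=shot("wrist","w11");sf()
E
```

```text
t 14.55 tcp [ 0.553  -0.0052  0.2285] psi -0.0987 down [ 6.e-04 -1.e+00 -2.e-04] F [-0.78  0.26 -1.66] M [-0.05  0.14 -0.02] w 0.0233 j [-0.49  0.57  0.5   2.01 -0.43  0.67  0.19]
s,y [0.10303 0.00045] Fs,Fy -0.8 0.18
t 14.6 tcp [ 0.553  -0.0052  0.2286] psi -0.0987 down [ 6.e-04 -1.e+00 -2.e-04] F [-0.38  0.26 -1.68] M [ 0.03  0.13 -0.02] w 0.0237 j [-0.49  0.56  0.5   2.01 -0.43  0.67  0.19]
s,y [0.10303 0.00045] Fs,Fy -0.4 0.23
```

>>> step_arm(xyz=[[0.002,0,0],[0.004,0,0],[0.006,0,0],[0.008,0,0],[0.008,0,0]], rotation=[[0,0,0],[0,0,0],[0,0,0],[0,0,0],[0,0,0]])

```text
clock: 15.22
tcp_pos: [0.5555, -0.0055, 0.2286]
orientation: [-1.57, 0.077, -0.078]
contact_force: [-0.5, -0.2, -1.9]
grip_width: 0.023
```

```bash
python3 - <<'E'
from m import *
sf();f,P,o=shot("top","top3");sf()
f,P,o=shot("wrist","w12")
a=cv2.imread('pics/top3.png')[165:260,270:370];cv2.imwrite('pics/c9.png',cv2.resize(a,None,fx=6,fy=6,interpolation=2))
E
```

```text
t 15.22 tcp [ 0.5555 -0.0055  0.2286] psi -0.0986 down [ 8.e-04 -1.e+00 -2.e-04] F [-0.52 -0.21 -1.95] M [0.03 0.19 0.01] w 0.023 j [-0.49  0.57  0.5   2.   -0.43  0.67  0.19]
s,y [0.10551 0.00047] Fs,Fy -0.5 -0.26
t 15.28 tcp [ 0.5555 -0.0055  0.2286] psi -0.0987 down [ 8.e-04 -1.e+00 -2.e-04] F [-1.26 -0.02 -2.  ] M [-0.03  0.19 -0.04] w 0.0231 j [-0.49  0.57  0.5   2.   -0.43  0.67  0.19]
s,y [0.10552 0.00046] Fs,Fy -1.25 -0.15
```

View pics/c9.png

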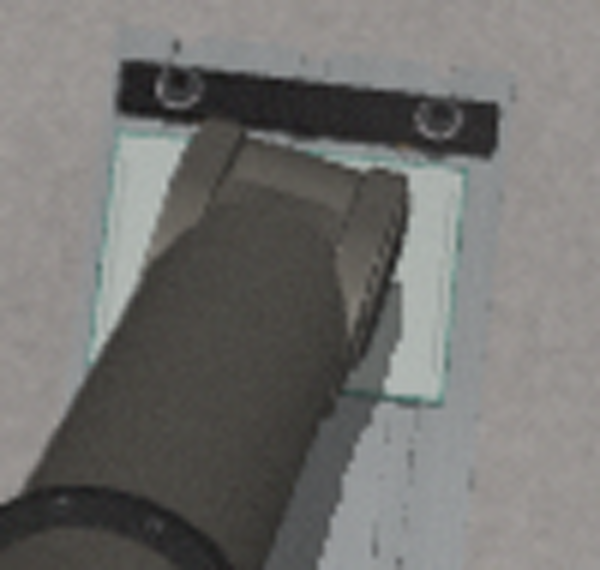

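View pics/w12.png

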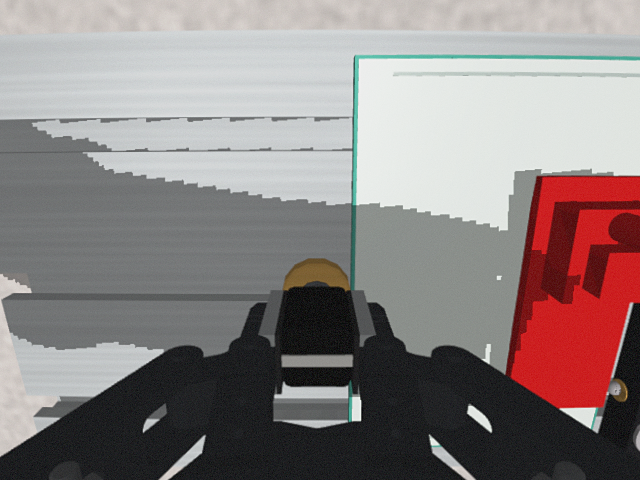

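```bash
python3 - <<'E'
from m import *
f,P,o=load("w6");g=cv2.cvtColor(f["pixels"],cv2.COLOR_RGB2GRAY).astype(float)
pts=[]
for y in list(range(70,82))+list(range(135,165))+list(range(200,225)):
    row=g[y,535:625];k=np.argmin(np.diff(row));pts.append([535+k+0.5,y])
W=w2s(onplane(f,P,pts,0.03));print(np.median(W[:12,0]),np.median(W[12:42,0]),np.median(W[42:,0]),W[::8].round(4).tolist())
E
```

```text
0.26272678173274244 0.26282813998846766 0.2628922350013949 [[0.2624, 0.0919], [0.2629, 0.0859], [0.2627, 0.0381], [0.2632, 0.0316], [0.2628, 0.025], [0.2625, 0.0183], [0.2631, -0.0189], [0.2628, -0.0261], [0.2625, -0.0333]]
```

>>> step_arm(xyz=[[0.0025,0,0],[0.005,0,0],[0.0075,0,0],[0.01,0,0],[0.0125,0,0],[0.015,0,0],[0.0175,0,0],[0.02,0,0],[0.02,0,0]], rotation=[[0,0,0],[0,0,0],[0,0,0],[0,0,0],[0,0,0],[0,0,0],[0,0,0],[0,0,0],[0,0,0]])

```text
clock: 16.45
tcp_pos: [0.5611, -0.006, 0.2284]
orientation: [-1.57, 0.078, -0.077]
contact_force: [-4.2, 0.2, 1.2]
grip_width: 0.0236
```

```bash
python3 - <<'E'
from m import *
sf()
E
```

```text
t 16.45 tcp [ 0.5611 -0.006   0.2284] psi -0.0987 down [-3.e-04 -1.e+00 -1.e-04] F [-4.16  0.17  1.17] M [ 0.17  1.03 -0.06] w 0.0236 j [-0.48  0.58  0.5   1.99 -0.43  0.68  0.19]
s,y [0.11113 0.00045] Fs,Fy -4.16 -0.24
```

>>> step_arm(xyz=[[0.002,-0.001,0],[0.004,-0.001,0],[0.004,-0.001,0]], rotation=[[0,0,0],[0,0,0],[0,0,0]])

```text
clock: 16.82
tcp_pos: [0.5622, -0.0062, 0.2286]
orientation: [-1.57, 0.078, -0.077]
contact_force: [-2.8, 0.5, -3.6]
grip_width: 0.0231
```

```bash
python3 - <<'E'
from m import *
sf();shot("wrist","w13");sf()
E
```

```text
t 16.82 tcp [ 0.5622 -0.0062  0.2286] psi -0.0987 down [-5.e-04 -1.e+00 -3.e-04] F [-2.8   0.51 -3.63] M [ 0.06  0.88 -0.04] w 0.0231 j [-0.48  0.58  0.5   1.99 -0.43  0.68  0.19]
s,y [0.1123  0.00043] Fs,Fy -2.83 0.23
t 16.88 tcp [ 0.5622 -0.0062  0.2286] psi -0.0987 down [-5.e-04 -1.e+00 -3.e-04] F [-3.65  0.13 -1.95] M [0.06 0.88 0.02] w 0.0231 j [-0.48  0.58  0.5   1.99 -0.43  0.68  0.19]
s,y [0.11228 0.0004 ] Fs,Fy -3.64 -0.23
```

View pics/w13.png

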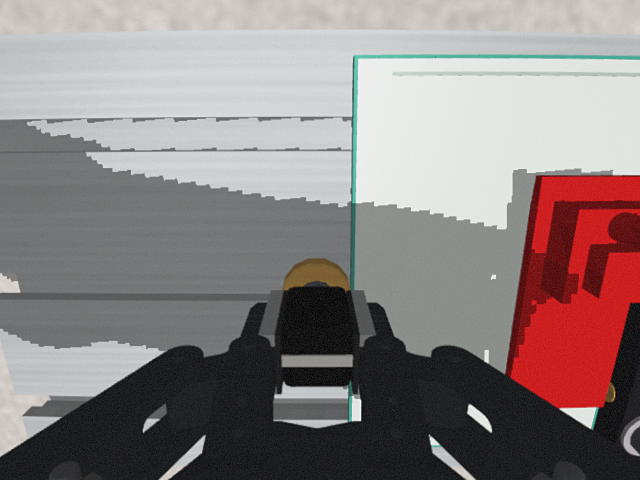

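>>> step_arm(xyz=[[0.0015,0,0],[0.003,0,0],[0.0045,0,0],[0.0045,0,0]], rotation=[[0,0,0],[0,0,0],[0,0,0],[0,0,0]])

```text
clock: 17.38
tcp_pos: [0.5635, -0.0063, 0.2286]
orientation: [-1.57, 0.078, -0.077]
contact_force: [-4.5, 1.3, -1.9]
grip_width: 0.0231
```

```bash
python3 - <<'E'
from m import *
sf()
E
```

```text
t 17.38 tcp [ 0.5635 -0.0063  0.2286] psi -0.0988 down [-6.e-04 -1.e+00 -3.e-04] F [-4.53  1.28 -1.92] M [ 0.14  1.01 -0.01] w 0.0231 j [-0.48  0.58  0.5   1.99 -0.43  0.68  0.19]
s,y [0.11361 0.00038] Fs,Fy -4.63 0.83
```

>>> step_arm(xyz=[[0.0015,0,0],[0.003,0,0],[0.003,0,0],[0.003,0,0]], rotation=[[0,0,0],[0,0,0],[0,0,0],[0,0,0]])

```text
clock: 17.88
tcp_pos: [0.5642, -0.0064, 0.2285]
orientation: [-1.57, 0.079, -0.076]
contact_force: [-5.7, 1.1, -0.2]
grip_width: 0.0228
```

```bash
python3 - <<'E'
from m import *
sf()
E
```

```text
t 17.88 tcp [ 0.5642 -0.0064  0.2285] psi -0.0986 down [-1.5e-03 -1.0e+00 -2.0e-04] F [-5.68  1.07 -0.18] M [ 0.16  1.29 -0.09] w 0.0228 j [-0.48  0.58  0.5   1.98 -0.43  0.68  0.19]
s,y [0.11425 0.00043] Fs,Fy -5.76 0.51
```

>>> step_arm(xyz=[[0.0015,0,0],[0.002,0,0],[0.002,0,0],[0.002,0,0]], rotation=[[0,0,0],[0,0,0],[0,0,0],[0,0,0]])

```text
clock: 18.38
tcp_pos: [0.5644, -0.0064, 0.2285]
orientation: [-1.569, 0.08, -0.075]
contact_force: [-6.2, 0.7, 0.7]
grip_width: 0.0231
```

```bash
python3 - <<'E'
from m import *
sf();f,P,o=shot("wrist","w14")
f,P,o=shot("top","top4")
a=cv2.imread('pics/top4.png')[165:260,270:370];cv2.imwrite('pics/c10.png',cv2.resize(a,None,fx=6,fy=6,interpolation=2))
f,P,o=shot("side","side4")
a=cv2.imread('pics/side4.png')[200:320,300:430];cv2.imwrite('pics/c11.png',cv2.resize(a,None,fx=5,fy=5,interpolation=2));sf()
E
```

```text
t 18.38 tcp [ 0.5644 -0.0064  0.2285] psi -0.0987 down [-0.0027 -1.      0.    ] F [-6.2   0.71  0.67] M [ 0.16  1.42 -0.02] w 0.0231 j [-0.48  0.58  0.5   1.98 -0.43  0.69  0.19]
s,y [0.11449 0.00037] Fs,Fy -6.24 0.1
t 18.52 tcp [ 0.5644 -0.0064  0.2285] psi -0.0987 down [-0.0027 -1.     -0.    ] F [-5.84  1.04  0.31] M [ 0.14  1.4  -0.  ] w 0.023 j [-0.48  0.58  0.5   1.98 -0.43  0.69  0.19]
s,y [0.11449 0.00037] Fs,Fy -5.91 0.46
```

View pics/c10.png

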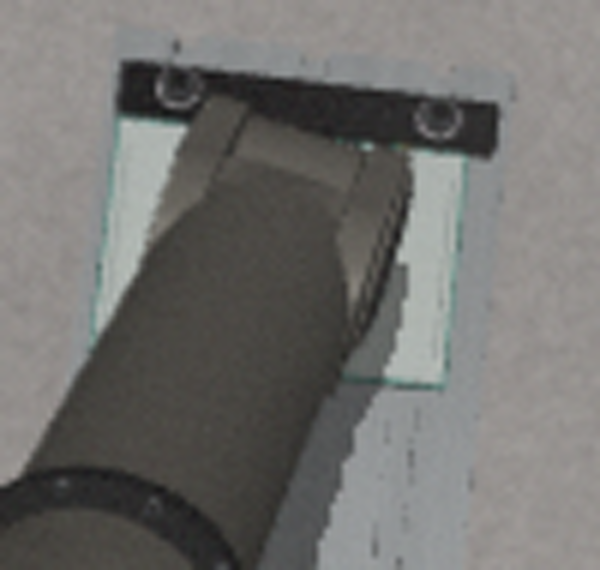

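View pics/c11.png

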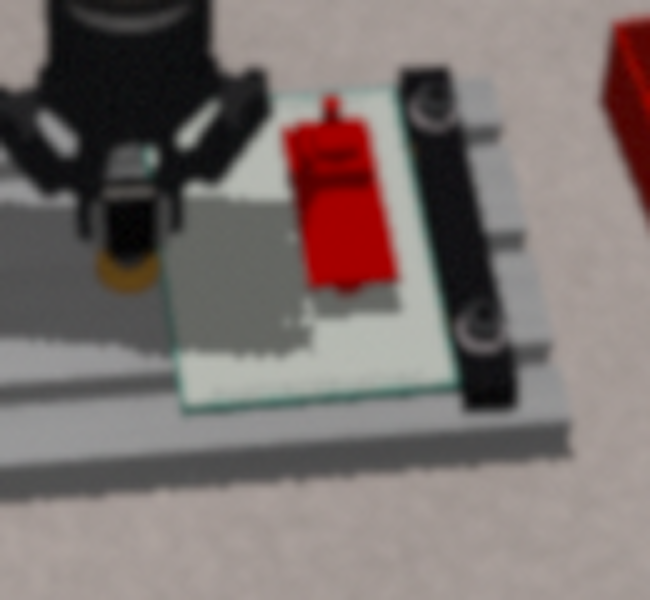

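View pics/w14.png

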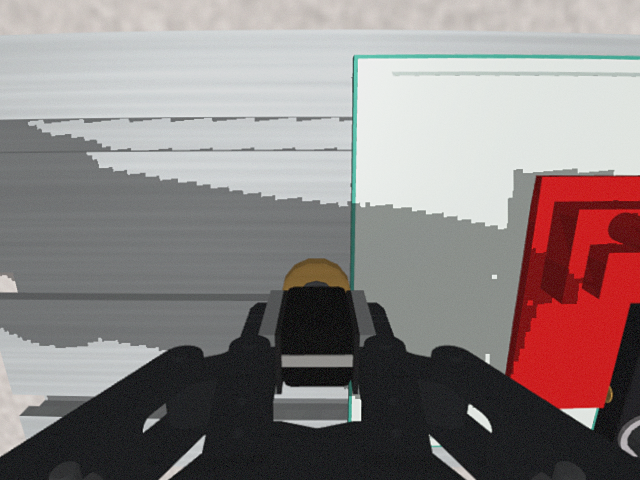

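```bash
cat >> m.py <<'E'
def gedge(name,x0,x1,y0,y1):
    f,P,o=load(name)
    h=cv2.cvtColor(f["pixels"],cv2.COLOR_RGB2HSV)
    m=cv2.inRange(h,np.array((72,90,40)),np.array((95,255,255)))
    ys,xs=np.nonzero(m);k=(xs>x0)&(xs<x1)&(ys>y0)&(ys<y1);ys,xs=ys[k],xs[k]
    for nm,fn,dx,z in (("low",np.min,-.5,0.03),("high",np.max,.5,0.036)):
        pp=np.array([[fn(xs[ys==y])+dx,y] for y in np.unique(ys)])
        W=w2s(onplane(f,P,pp,z));co=np.polyfit(W[:,1],W[:,0],1);k=abs(W[:,0]-np.polyval(co,W[:,1]))<0.0006;co=np.polyfit(W[k,1],W[k,0],1)
        print(name,nm,k.sum(),"s at y=0",co[1].round(4),"slope",co[0].round(4),"sd",(W[k,0]-np.polyval(co,W[k,1])).std().round(5))
E
python3 - <<'E'
from m import *
for n in ("w10","w12","w13","w14"): gedge(n,344,362,62,285)
gedge("w9",350,372,62,285)
E
```

```text
w10 low 222 s at y=0 0.1149 slope -0.0037 sd 0.00014
w10 high 222 s at y=0 0.1159 slope -0.0038 sd 0.00013
w12 low 222 s at y=0 0.1224 slope -0.0099 sd 0.00014
w12 high 222 s at y=0 0.1234 slope -0.01 sd 0.00013
w13 low 222 s at y=0 0.1287 slope -0.011 sd 0.00014
w13 high 222 s at y=0 0.1297 slope -0.0108 sd 0.00013
w14 low 222 s at y=0 0.1304 slope -0.0114 sd 0.00013
w14 high 222 s at y=0 0.1314 slope -0.0105 sd 0.00012
w9 low 222 s at y=0 0.0962 slope 0.0083 sd 0.00014
w9 high 222 s at y=0 0.0971 slope 0.0092 sd 0.00013
```

```bash
python3 - <<'E'
from m import *
plan([*s2w(0.1155,0.0004),0.2287],YAW)
E
```

```text
xyz [0.0034, -0.0007, 0.0001] rot [0.0, -0.0, -0.0017] dist 0.001 rows 1 t 18.525
```

>>> step_arm(xyz=[[0.001,-0.001,0],[0.002,-0.001,0],[0.003,-0.001,0],[0.003,-0.001,0],[0.003,-0.001,0]], rotation=[[0,0,-0.0005],[0,0,-0.001],[0,0,-0.0015],[0,0,-0.0015],[0,0,-0.0015]])

```text
clock: 19.15
tcp_pos: [0.5647, -0.0062, 0.2285]
orientation: [-1.569, 0.079, -0.075]
contact_force: [-6.0, 1.3, -0.5]
grip_width: 0.0234
```

```bash
python3 - <<'E'
from m import *
sf();shot("wrist","w15");sf();gedge("w15",344,362,62,285)
E
```

```text
t 19.15 tcp [ 0.5647 -0.0062  0.2285] psi -0.0984 down [-2.5e-03 -1.0e+00  4.0e-04] F [-6.    1.32 -0.49] M [ 0.34  1.6  -0.05] w 0.0234 j [-0.48  0.58  0.5   1.98 -0.43  0.69  0.19]
s,y [0.11474 0.00062] Fs,Fy -6.1 0.73
t 19.2 tcp [ 0.5647 -0.0062  0.2285] psi -0.0984 down [-2.5e-03 -1.0e+00  4.0e-04] F [-6.94  1.21 -0.11] M [ 0.36  1.61 -0.03] w 0.0232 j [-0.48  0.58  0.5   1.98 -0.43  0.69  0.19]
s,y [0.11473 0.00063] Fs,Fy -7.02 0.52
w15 low 222 s at y=0 0.1307 slope -0.0079 sd 0.00014
w15 high 222 s at y=0 0.1316 slope -0.0075 sd 0.00012
```

>>> step_arm(xyz=[[0.001,-0.001,0],[0.002,-0.001,0],[0.003,-0.001,0],[0.0035,-0.001,0],[0.0035,-0.001,0]], rotation=[[0,0,-0.0005],[0,0,-0.001],[0,0,-0.0015],[0,0,-0.0015],[0,0,-0.0015]])

```text
clock: 19.82
tcp_pos: [0.565, -0.006, 0.2285]
orientation: [-1.568, 0.079, -0.075]
contact_force: [-6.4, 1.9, 0.2]
grip_width: 0.0229
```

```bash
python3 - <<'E'
from m import *
sf();shot("wrist","w16");sf();gedge("w16",344,362,62,285)
E
```

```text
t 19.82 tcp [ 0.565  -0.006   0.2285] psi -0.0981 down [-2.7e-03 -1.0e+00  9.0e-04] F [-6.36  1.86  0.24] M [0.38 1.71 0.02] w 0.0229 j [-0.48  0.58  0.5   1.98 -0.43  0.69  0.19]
s,y [0.11502 0.00085] Fs,Fy -6.52 1.22
t 19.88 tcp [ 0.565  -0.006   0.2285] psi -0.0982 down [-2.6e-03 -1.0e+00  8.0e-04] F [-6.84  1.74  0.16] M [0.41 1.71 0.01] w 0.0232 j [-0.48  0.58  0.5   1.98 -0.43  0.69  0.19]
s,y [0.11503 0.00084] Fs,Fy -6.98 1.06
w16 low 222 s at y=0 0.1309 slope -0.0046 sd 0.00013
w16 high 222 s at y=0 0.1319 slope -0.0048 sd 0.00012
```

>>> step_arm(xyz=[[0.001,-0.001,-0.001],[0.002,-0.001,-0.001],[0.003,-0.001,-0.001],[0.0035,-0.001,-0.001],[0.0035,-0.001,-0.001]], rotation=[[0,0,-0.0005],[0,0,-0.001],[0,0,-0.0015],[0,0,-0.0015],[0,0,-0.0015]])

```text
clock: 20.5
tcp_pos: [0.5652, -0.006, 0.2285]
orientation: [-1.568, 0.079, -0.074]
contact_force: [-7.5, 2.4, 0.1]
grip_width: 0.0236
```

```bash
python3 - <<'E'
from m import *
sf();shot("wrist","w17");sf();gedge("w17",344,362,62,285)
E
```

```text
t 20.5 tcp [ 0.5652 -0.006   0.2285] psi -0.0978 down [-0.0031 -1.      0.0014] F [-7.48  2.43  0.1 ] M [0.42 1.87 0.  ] w 0.0236 j [-0.48  0.58  0.5   1.98 -0.43  0.69  0.19]
s,y [0.11521 0.00083] Fs,Fy -7.68 1.68
t 20.55 tcp [ 0.5652 -0.0061  0.2285] psi -0.0979 down [-0.0031 -1.      0.0014] F [-5.91  1.97 -0.45] M [0.44 1.8  0.04] w 0.0232 j [-0.48  0.58  0.5   1.98 -0.43  0.69  0.19]
s,y [0.11521 0.00081] Fs,Fy -6.07 1.38
w17 low 222 s at y=0 0.1309 slope -0.0039 sd 0.00013
w17 high 222 s at y=0 0.1319 slope -0.0037 sd 0.00012
```

>>> step_arm(xyz=[[0.001,-0.001,-0.001],[0.002,-0.001,-0.001],[0.003,-0.001,-0.001],[0.004,-0.001,-0.001],[0.005,-0.001,-0.001],[0.005,-0.001,-0.001]], rotation=[[0,0,-0.001],[0,0,-0.002],[0,0,-0.002],[0,0,-0.002],[0,0,-0.002],[0,0,-0.002]])

```text
clock: 21.3
tcp_pos: [0.5654, -0.0062, 0.2285]
orientation: [-1.567, 0.08, -0.074]
contact_force: [-8.8, 1.7, 1.9]
grip_width: 0.0231
```

```bash
python3 - <<'E'
from m import *
sf();shot("wrist","w18");sf();gedge("w18",344,362,62,285)
E
```

```text
t 21.3 tcp [ 0.5654 -0.0062  0.2285] psi -0.0976 down [-0.004  -1.      0.0021] F [-8.82  1.72  1.93] M [ 0.46  2.25 -0.04] w 0.0231 j [-0.48  0.58  0.5   1.98 -0.43  0.69  0.19]
s,y [0.11548 0.00075] Fs,Fy -8.95 0.84
t 21.35 tcp [ 0.5654 -0.0062  0.2285] psi -0.0976 down [-0.004  -1.      0.0021] F [-9.05  2.41  2.09] M [ 0.46  2.26 -0.  ] w 0.0228 j [-0.48  0.58  0.5   1.98 -0.43  0.69  0.19]
s,y [0.11547 0.00071] Fs,Fy -9.24 1.51
w18 low 222 s at y=0 0.131 slope -0.0033 sd 0.00013
w18 high 222 s at y=0 0.132 slope -0.0035 sd 0.00012
```

```bash
python3 - <<'E'
from m import *
for n in ("w16","w17","w18"):
    W=scan(n,range(60,340),(119,119),None,'up');print(w2s(W).round(4).tolist())
    W=scan(n,range(110,340),(150,150),None,'lo');print(w2s(W).round(4).tolist())
# plungers & far edge top-left in wrist image
a=cv2.imread('pics/w18.png')[360:460,560:640];cv2.imwrite('pics/c12.png',cv2.resize(a,None,fx=6,fy=6,interpolation=0))
a=cv2.imread('pics/side4.png')[205:290,370:420];cv2.imwrite('pics/c13.png',cv2.resize(a,None,fx=7,fy=7,interpolation=2))
E
```

```text
w16 up n 277 sd 0.3 px [[60.0, 119.3], [339.0, 117.4]] W [[0.4639, 0.0806], [0.5819, 0.069]] yaw -0.0983
[[0.0059, 0.0771], [0.1245, 0.0772]]
w16 lo n 230 sd 0.32 px [[110.0, 152.6], [339.0, 151.9]] W [[0.4822, 0.0647], [0.5807, 0.0549]] yaw -0.0993
[[0.0257, 0.063], [0.1247, 0.063]]
w17 up n 280 sd 0.23 px [[60.0, 119.4], [339.0, 118.0]] W [[0.464, 0.0806], [0.582, 0.0689]] yaw -0.0995
[[0.006, 0.0771], [0.1245, 0.077]]
w17 lo n 230 sd 0.14 px [[110.0, 152.4], [339.0, 152.5]] W [[0.4823, 0.0648], [0.5808, 0.0547]] yaw -0.1019
[[0.0257, 0.0632], [0.1248, 0.0628]]
w18 up n 280 sd 0.25 px [[60.0, 119.7], [339.0, 117.9]] W [[0.464, 0.0806], [0.5821, 0.0689]] yaw -0.0984
[[0.0059, 0.0771], [0.1246, 0.0771]]
w18 lo n 230 sd 0.2 px [[110.0, 152.9], [339.0, 152.3]] W [[0.4823, 0.0646], [0.5809, 0.0548]] yaw -0.0987
[[0.0257, 0.063], [0.1248, 0.063]]
```

View pics/c12.png

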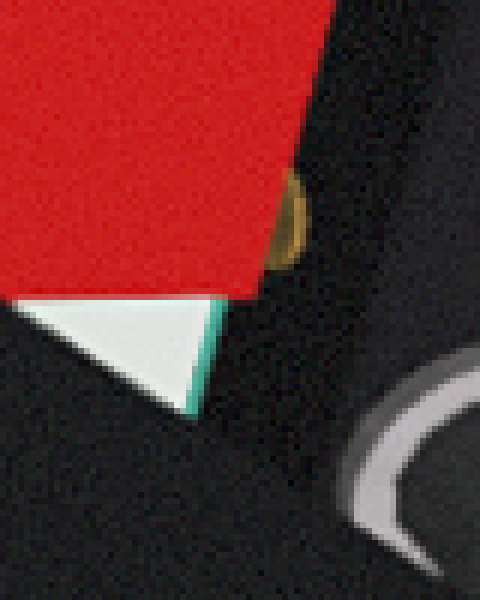

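>>> step_arm(xyz=[[0.002,-0.001,-0.001],[0.003,-0.001,-0.001],[0.004,-0.001,-0.001],[0.005,-0.001,-0.001],[0.006,-0.001,-0.001],[0.007,-0.001,-0.001],[0.007,-0.001,-0.001]], rotation=[[0.001,0,-0.001],[0.001,0,-0.002],[0.001,0,-0.002],[0.001,0,-0.002],[0.001,0,-0.002],[0.001,0,-0.002],[0.001,0,-0.002]])

```text
clock: 22.22
tcp_pos: [0.566, -0.0064, 0.2284]
orientation: [-1.565, 0.081, -0.072]
contact_force: [-10.2, 2.0, 2.9]
grip_width: 0.0232
```

```bash
python3 - <<'E'
from m import *
sf();shot("wrist","w19");sf();gedge("w19",344,362,62,285)
E
```

```text
t 22.23 tcp [ 0.566  -0.0064  0.2284] psi -0.0973 down [-0.0057 -1.      0.0043] F [-10.16   1.97   2.89] M [0.39 2.43 0.03] w 0.0232 j [-0.47  0.58  0.5   1.98 -0.43  0.69  0.2 ]
s,y [0.11609 0.0006 ] Fs,Fy -10.31 0.96
t 22.27 tcp [ 0.566  -0.0064  0.2283] psi -0.0973 down [-0.0057 -1.      0.0043] F [-10.22   2.14   3.45] M [ 0.41  2.44 -0.02] w 0.0232 j [-0.47  0.58  0.5   1.98 -0.43  0.69  0.2 ]
s,y [0.11607 0.00058] Fs,Fy -10.38 1.12
w19 low 222 s at y=0 0.1313 slope -0.0009 sd 0.00014
w19 high 222 s at y=0 0.1323 slope -0.0003 sd 0.00012
```

```bash
python3 - <<'E'
from m import *
plan([*s2w(0.1161,0.0004),0.2235],YAW)
E
```

```text
xyz [0.0002, 0.0161, -0.0007] rot [-0.0027, 0.0009, -0.0036] dist 0.0048 rows 1 t 22.275
```

>>> step_arm(xyz=[[0.002,0.003,-0.0005],[0.001,0.006,-0.0007],[0.001,0.009,-0.0007],[0.0005,0.012,-0.0007],[0.0005,0.012,-0.0007],[0.0005,0.012,-0.0007]], rotation=[[-0.001,0,-0.002],[-0.002,0.001,-0.0036],[-0.0027,0.001,-0.0036],[-0.0027,0.001,-0.0036],[-0.0027,0.001,-0.0036],[-0.0027,0.001,-0.0036]])

```text
clock: 23.02
tcp_pos: [0.5654, -0.0058, 0.2253]
orientation: [-1.567, 0.079, -0.075]
contact_force: [-10.1, 3.1, 8.7]
grip_width: 0.0236
```

```bash
python3 - <<'E'
from m import *
sf();shot("wrist","w20");sf();gedge("w20",344,362,62,285);plan([*s2w(0.1161,0.0004),0.2235],YAW)
E
```

```text
t 23.02 tcp [ 0.5654 -0.0058  0.2253] psi -0.0981 down [-0.0028 -1.      0.0019] F [-10.05   3.1    8.68] M [0.74 2.38 0.02] w 0.0236 j [-0.48  0.59  0.5   1.98 -0.43  0.68  0.2 ]
s,y [0.11544 0.00106] Fs,Fy -10.31 2.09
t 23.07 tcp [ 0.5654 -0.0059  0.2252] psi -0.0983 down [-0.0028 -1.      0.0018] F [-10.44   3.43   7.95] M [0.75 2.43 0.05] w 0.0229 j [-0.48  0.59  0.5   1.98 -0.43  0.68  0.2 ]
s,y [0.11544 0.00104] Fs,Fy -10.72 2.38
w20 low 222 s at y=0 0.1313 slope -0.0006 sd 0.00013
w20 high 222 s at y=0 0.1323 slope -0.0004 sd 0.00012
xyz [0.0022, 0.0058, -0.0021] rot [-0.0012, 0.0003, -0.0018] dist 0.002 rows 1 t 23.075
```

>>> step_arm(xyz=[[0.001,0.002,-0.002],[0.001,0.004,-0.003],[0.001,0.006,-0.004],[0.001,0.008,-0.005],[0.001,0.008,-0.005],[0.001,0.008,-0.005]], rotation=[[-0.0012,0,-0.001],[-0.0012,0,-0.001],[-0.0012,0,-0.001],[-0.0012,0,-0.001],[-0.0012,0,-0.001],[-0.0012,0,-0.001]])

```text
clock: 23.82
tcp_pos: [0.5654, -0.0061, 0.2238]
orientation: [-1.566, 0.078, -0.074]
contact_force: [-10.2, 4.8, 12.2]
grip_width: 0.0232
```

```bash
python3 - <<'E'
from m import *
sf();shot("wrist","w21");sf();gedge("w21",344,362,62,285);plan([*s2w(0.1155,0.0004),0.2235],YAW)
E
```

```text
t 23.82 tcp [ 0.5654 -0.0061  0.2238] psi -0.0971 down [-0.0028 -1.      0.0028] F [-10.16   4.76  12.23] M [ 1.09  2.34 -0.02] w 0.0232 j [-0.47  0.59  0.49  1.98 -0.44  0.68  0.2 ]
s,y [0.11542 0.00082] Fs,Fy -10.58 3.74
t 23.88 tcp [ 0.5654 -0.0061  0.2238] psi -0.0971 down [-0.0028 -1.      0.0028] F [-10.03   6.34  11.98] M [1.17 2.33 0.03] w 0.0231 j [-0.47  0.59  0.49  1.98 -0.44  0.68  0.2 ]
s,y [0.11543 0.00082] Fs,Fy -10.61 5.32
w21 low 222 s at y=0 0.1312 slope -0.0002 sd 0.00013
w21 high 222 s at y=0 0.1322 slope -0.0003 sd 0.00012
xyz [0.0002, 0.001, -0.0014] rot [-0.0018, 0.001, -0.0018] dist 0.0005 rows 1 t 23.875
```

>>> step_arm(xyz=[[-0.0005,0.001,-0.002],[-0.001,0.001,-0.003],[-0.001,0.001,-0.003]], rotation=[[-0.0018,0.001,-0.0018],[-0.0018,0.001,-0.0018],[-0.0018,0.001,-0.0018]])

```text
clock: 24.25
tcp_pos: [0.565, -0.0059, 0.2245]
orientation: [-1.567, 0.077, -0.076]
contact_force: [-8.6, 4.2, 10.1]
grip_width: 0.0236
```

```bash
python3 - <<'E'
from m import *
sf();shot("wrist","w22");sf();gedge("w22",344,362,62,285);plan([*s2w(0.1155,0.0004),0.2235],YAW+np.pi/2)
E
```

```text
t 24.25 tcp [ 0.565  -0.0059  0.2245] psi -0.0977 down [-7.0e-04 -1.0e+00  2.3e-03] F [-8.61  4.19 10.07] M [0.94 2.09 0.01] w 0.0236 j [-0.47  0.59  0.49  1.98 -0.44  0.68  0.2 ]
s,y [0.11503 0.00095] Fs,Fy -8.98 3.32
t 24.3 tcp [ 0.565  -0.0059  0.2245] psi -0.0978 down [-7.0e-04 -1.0e+00  2.3e-03] F [-8.91  3.72 10.82] M [1.   2.12 0.03] w 0.0234 j [-0.47  0.59  0.49  1.98 -0.44  0.68  0.2 ]
s,y [0.11504 0.00093] Fs,Fy -9.23 2.83
w22 low 222 s at y=0 0.1313 slope -0.0005 sd 0.00014
w22 high 222 s at y=0 0.1323 slope -0.0003 sd 0.00012
xyz [0.0015, 0.0032, -0.0018] rot [-0.0015, -0.9994, 0.0008] dist 0.0012 rows 9 t 24.3
```

>>> step_arm(xyz=[[-0.0005,0.003,-0.001],[-0.0005,0.005,-0.002],[-0.0005,0.0055,-0.002],[-0.0005,0.0055,-0.002],[-0.0005,0.0055,-0.002],[-0.0005,0.0055,-0.002]], rotation=[[-0.0015,0,0],[-0.0015,-0.06,0],[-0.0015,-0.12,0],[-0.0015,-0.18,0],[-0.0015,-0.24,0],[-0.0015,-0.24,0]])

```text
clock: 25.05
tcp_pos: [0.5645, -0.0074, 0.2239]
orientation: [-1.559, -0.218, 0.22]
contact_force: [-8.8, -0.2, 10.7]
grip_width: 0.0232
```

```bash
python3 - <<'E'
from m import *
sf();shot("wrist","w23");sf();plan([*s2w(0.1152,0.0),0.2235],YAW+np.pi/2)
E
```

```text
t 25.05 tcp [ 0.5645 -0.0074  0.2239] psi 0.2791 down [-8.e-04 -1.e+00  7.e-04] F [-8.76 -0.22 10.66] M [-0.11  2.26  0.05] w 0.0232 j [-0.4   0.57  0.39  1.98 -0.34  0.66  0.49]
s,y [ 0.11469 -0.00062] Fs,Fy -8.69 -1.09
t 25.1 tcp [ 0.5645 -0.0074  0.2239] psi 0.2784 down [-8.e-04 -1.e+00  6.e-04] F [-10.35  -0.95  11.5 ] M [-0.16  2.25  0.1 ] w 0.0232 j [-0.4   0.57  0.4   1.98 -0.34  0.66  0.49]
s,y [ 0.11471 -0.00062] Fs,Fy -10.2 -1.97
xyz [0.0023, 0.0013, 0.0013] rot [-0.0006, -0.7599, -0.0003] dist 0.0009 rows 7 t 25.1
```

View pics/w23.png

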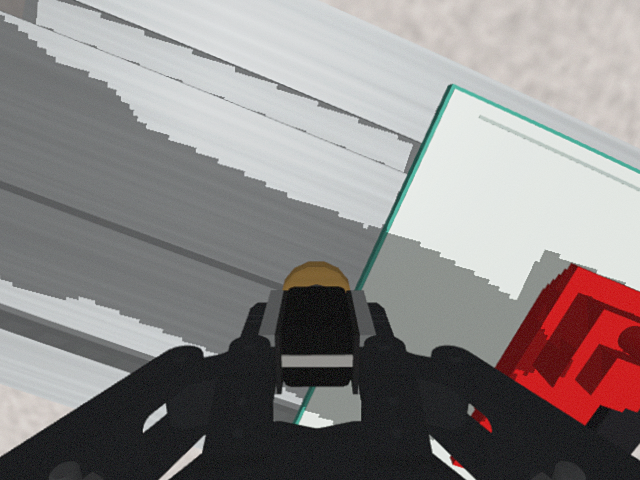

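>>> step_arm(xyz=[[0.001,0.003,0.0006],[0.0013,0.004,0.0006],[0.0013,0.004,0.0006],[0.0013,0.004,0.0006],[0.0013,0.004,0.0006],[0.0013,0.004,0.0006],[0.0013,0.004,0.0006],[0.0013,0.004,0.0006],[0.0013,0.004,0.0006],[0.0013,0.004,0.0006],[0.0013,0.004,0.0006],[0.0013,0.004,0.0006],[0.0013,0.004,0.0006]], rotation=[[0,-0.07,0],[0,-0.14,0],[0,-0.21,0],[0,-0.28,0],[0,-0.35,0],[0,-0.42,0],[0,-0.49,0],[0,-0.56,0],[0,-0.63,0],[0,-0.7,0],[0,-0.76,0],[0,-0.76,0],[0,-0.76,0]])

```text
clock: 26.72
tcp_pos: [0.5641, -0.0075, 0.2236]
orientation: [-1.252, -1.133, 1.137]
contact_force: [-11.0, 1.0, 11.4]
grip_width: 0.0234
```

```bash
python3 - <<'E'
from m import *
sf();shot("wrist","w24");shot("side","side5");sf();plan([*s2w(0.1152,0.0),0.2235],YAW+np.pi/2)
a=cv2.imread('pics/side5.png')[200:320,300:430];cv2.imwrite('pics/c14.png',cv2.resize(a,None,fx=5,fy=5,interpolation=2))
E
```

```text
t 26.73 tcp [ 0.5641 -0.0075  0.2236] psi 1.4713 down [ 3.0e-04 -1.0e+00  3.3e-03] F [-11.01   0.95  11.37] M [0.21 2.61 0.08] w 0.0234 j [-0.16  0.53  0.08  1.96 -0.07  0.65  1.43]
s,y [ 0.11431 -0.00073] Fs,Fy -11.05 -0.14
t 26.82 tcp [ 0.5641 -0.0075  0.2236] psi 1.4714 down [ 2.0e-04 -1.0e+00  3.3e-03] F [-11.4    0.25  12.05] M [0.18 2.59 0.13] w 0.0232 j [-0.16  0.53  0.08  1.96 -0.07  0.65  1.43]
s,y [ 0.11431 -0.0007 ] Fs,Fy -11.37 -0.87
xyz [0.0023, 0.0003, -0.003] rot [-0.0021, -0.0005, 0.0001] dist 0.0011 rows 1 t 26.825
```

View pics/w24.png

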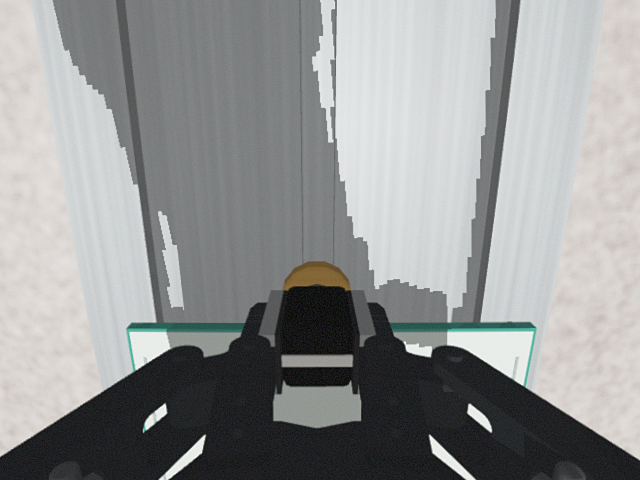

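View pics/c14.png

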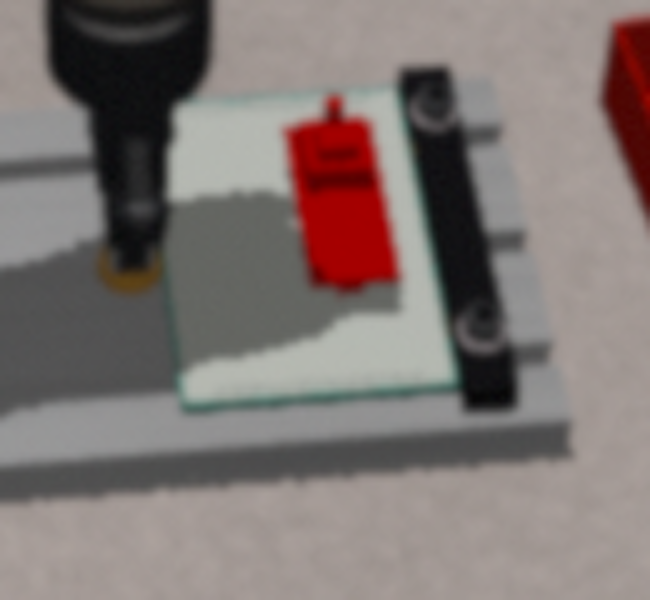

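```bash
cat >> m.py <<'E'
def hedge(name,y0,y1,xr=((128,245),(395,535))):
    f,P,o=load(name);h=cv2.cvtColor(f["pixels"],cv2.COLOR_RGB2HSV)
    m=cv2.inRange(h,np.array((72,90,40)),np.array((95,255,255)))
    for nm,fn,dx,z in (("low",np.min,-.5,0.03),("high",np.max,.5,0.036)):
        pp=[]
        for a,b in xr:
            for x in range(a,b):
                ys=np.nonzero(m[y0:y1,x])[0]+y0
                if len(ys)>1: pp.append([x,fn(ys)+dx])
        W=w2s(onplane(f,P,pp,z));co=np.polyfit(W[:,1],W[:,0],1);k=abs(W[:,0]-np.polyval(co,W[:,1]))<0.0015
        co=np.polyfit(W[k,1],W[k,0],1)
        print(name,nm,k.sum(),"s at y=0",co[1].round(4),"slope",co[0].round(4),"sd",(W[k,0]-np.polyval(co,W[k,1])).std().round(5),W[:,1].min().round(3),W[:,1].max().round(3))
E
python3 - <<'E'
from m import *
hedge("w24",315,338)
W=scan("w24",range(140,150),(0,0),None,'up') if 0 else None
E
```

```text
w24 low 253 s at y=0 0.1316 slope 0.0014 sd 0.00018 -0.091 0.104
w24 high 252 s at y=0 0.1326 slope -0.0002 sd 0.0002 -0.089 0.101
```

>>> step_arm(xyz=[[0,-0.001,0],[0,-0.002,0],[0,-0.003,0],[0,-0.004,0],[0,-0.005,0],[0,-0.006,0],[0,-0.006,0]], rotation=[[-0.001,0,0],[-0.001,0,0],[-0.001,0,0],[-0.001,0,0],[-0.001,0,0],[-0.001,0,0],[-0.001,0,0]])

```text
clock: 27.7
tcp_pos: [0.5639, -0.0075, 0.2255]
orientation: [-1.253, -1.134, 1.136]
contact_force: [-6.6, 1.0, 1.1]
grip_width: 0.0227
```

```bash
python3 - <<'E'
from m import *
sf();shot("wrist","w25");hedge("w25",305,345);sf()
E
```

```text
t 27.7 tcp [ 0.5639 -0.0075  0.2255] psi 1.4708 down [ 4.0e-04 -1.0e+00  2.5e-03] F [-6.55  1.    1.13] M [0.34 1.46 0.01] w 0.0227 j [-0.16  0.53  0.08  1.96 -0.07  0.65  1.43]
s,y [ 0.11407 -0.00073] Fs,Fy -6.62 0.35
w25 low 250 s at y=0 0.1317 slope -0.0012 sd 0.00022 -0.092 0.105
w25 high 246 s at y=0 0.1327 slope -0.0013 sd 0.00016 -0.089 0.102
t 27.75 tcp [ 0.5639 -0.0075  0.2254] psi 1.4707 down [ 4.0e-04 -1.0e+00  2.5e-03] F [-6.5   0.93  0.25] M [0.39 1.43 0.04] w 0.0229 j [-0.16  0.53  0.08  1.96 -0.07  0.65  1.43]
s,y [ 0.11408 -0.00075] Fs,Fy -6.56 0.29
```

>>> step_arm(xyz=[[0,-0.001,0],[0,-0.001,0],[0,-0.001,0]], rotation=[[0,0,0],[0,0,0],[0,0,0]])

```text
clock: 28.12
tcp_pos: [0.5639, -0.0075, 0.2255]
orientation: [-1.253, -1.133, 1.136]
contact_force: [-3.3, 1.6, -6.2]
grip_width: 0.023
```

```bash
python3 - <<'E'
from m import *
sf();shot("wrist","w26");hedge("w26",305,345);sf()
E
```

```text
t 28.12 tcp [ 0.5639 -0.0075  0.2255] psi 1.4706 down [ 4.0e-04 -1.0e+00  2.7e-03] F [-3.29  1.6  -6.18] M [0.33 0.8  0.12] w 0.023 j [-0.16  0.53  0.08  1.96 -0.07  0.65  1.43]
s,y [ 0.11404 -0.00075] Fs,Fy -3.43 1.27
w26 low 249 s at y=0 0.1317 slope -0.001 sd 0.00021 -0.092 0.105
w26 high 246 s at y=0 0.1326 slope -0.0009 sd 0.00016 -0.089 0.101
t 28.18 tcp [ 0.5639 -0.0075  0.2255] psi 1.4706 down [ 4.0e-04 -1.0e+00  2.7e-03] F [-2.91  1.37 -5.69] M [0.37 0.82 0.01] w 0.023 j [-0.16  0.53  0.08  1.96 -0.07  0.65  1.43]
s,y [ 0.11405 -0.00074] Fs,Fy -3.03 1.07
```

>>> step_arm(xyz=[[0,0,0],[0,0,0]], rotation=[[0,0,0],[0,0,0]])

```text
clock: 28.42
tcp_pos: [0.5639, -0.0075, 0.2255]
orientation: [-1.252, -1.133, 1.136]
contact_force: [-4.2, 0.5, -5.1]
grip_width: 0.0235
```

```bash
python3 - <<'E'
from m import *
sf()
E
```

```text
t 28.43 tcp [ 0.5639 -0.0075  0.2255] psi 1.4706 down [ 4.0e-04 -1.0e+00  2.7e-03] F [-4.18  0.52 -5.13] M [0.39 0.83 0.06] w 0.0235 j [-0.16  0.53  0.08  1.96 -0.07  0.65  1.43]
s,y [ 0.11404 -0.00074] Fs,Fy -4.21 0.11
```

>>> step_arm(xyz=[[0,0.0007,0],[0,0.0007,0],[0,0.0007,0],[0,0.0007,0],[0,0.0007,0],[0,0.0007,0],[0,0.0007,0],[0,0.0007,0]], rotation=[[0,0,0],[0,0,0],[0,0,0],[0,0,0],[0,0,0],[0,0,0],[0,0,0],[0,0,0]], grip=0)

```text
clock: 29.42
tcp_pos: [0.5639, -0.0075, 0.2253]
orientation: [-1.253, -1.133, 1.136]
contact_force: [-0.4, -0.2, -0.4]
grip_width: 0.0851
```

```bash
python3 - <<'E'
from m import *
sf();shot("wrist","w27");hedge("w27",305,345)
E
```

```text
t 29.43 tcp [ 0.5639 -0.0075  0.2253] psi 1.4705 down [ 4.0e-04 -1.0e+00  2.8e-03] F [-0.37 -0.22 -0.42] M [ 0.01  0.03 -0.03] w 0.0851 j [-0.16  0.53  0.08  1.96 -0.07  0.65  1.43]
s,y [ 0.11404 -0.00075] Fs,Fy -0.35 -0.25
w27 low 160 s at y=0 0.1317 slope 0.0003 sd 0.00023 -0.092 0.105
w27 high 145 s at y=0 0.1326 slope -0.0001 sd 0.00016 -0.089 0.101
```

View pics/w27.png

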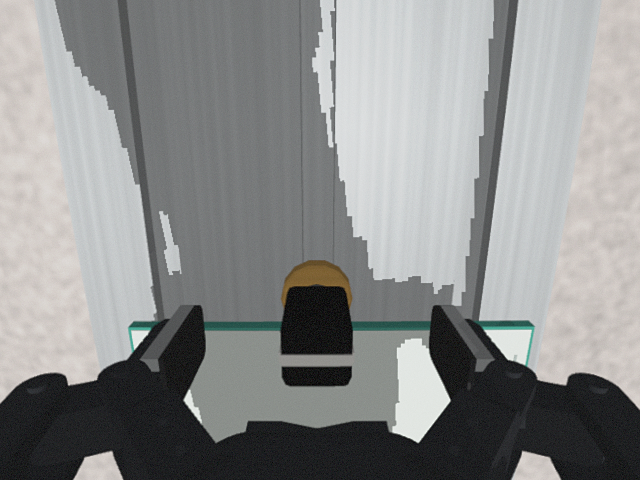

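Released cleanly; the glass edge has not moved (s = 0.1317, slope about 0). Now lift straight up and check.

>>> step_arm(xyz=[[0,-0.05,0],[0,-0.15,0],[0,-0.3,0],[0,-0.45,0.1],[0,-0.5,0.2],[0,-0.5,0.2],[0,-0.5,0.2]], rotation=[[0,0,0],[0,0,0],[0,0,0],[0,0,0],[0,0,0],[0,0,0],[0,0,0]])

```text
clock: 30.35
tcp_pos: [0.5048, -0.0016, 0.376]
orientation: [-1.253, -1.134, 1.135]
contact_force: [0.6, 0.9, -0.0]
grip_width: 0.0849
```

```bash
python3 - <<'E'
from m import *
sf();f,P,o=shot("wrist","w28");shot("side","side6");shot("top","top6")
a=cv2.imread('pics/side6.png')[200:320,300:430];cv2.imwrite('pics/c15.png',cv2.resize(a,None,fx=5,fy=5,interpolation=2))
E
```

```text
t 30.35 tcp [ 0.5048 -0.0016  0.376 ] psi 1.4706 down [ 7.0e-04 -1.0e+00  1.5e-03] F [ 0.64  0.85 -0.04] M [0.01 0.06 0.06] w 0.0849 j [-0.2   0.23  0.1   1.99 -0.03  0.92  1.38]
s,y [ 0.05471 -0.00073] Fs,Fy 0.55 0.91
```

View pics/w28.png

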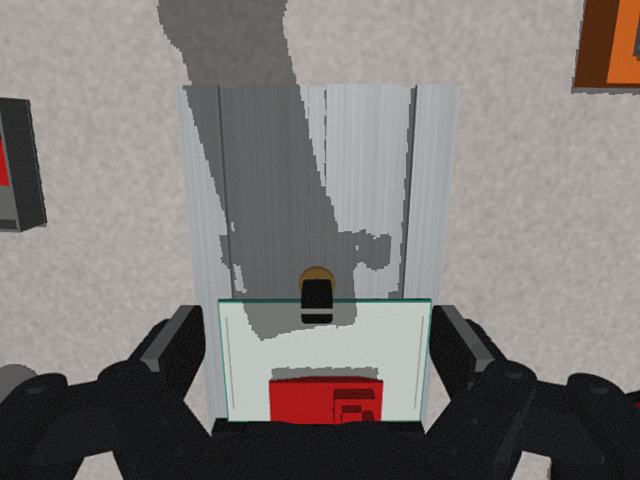

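View pics/c15.png

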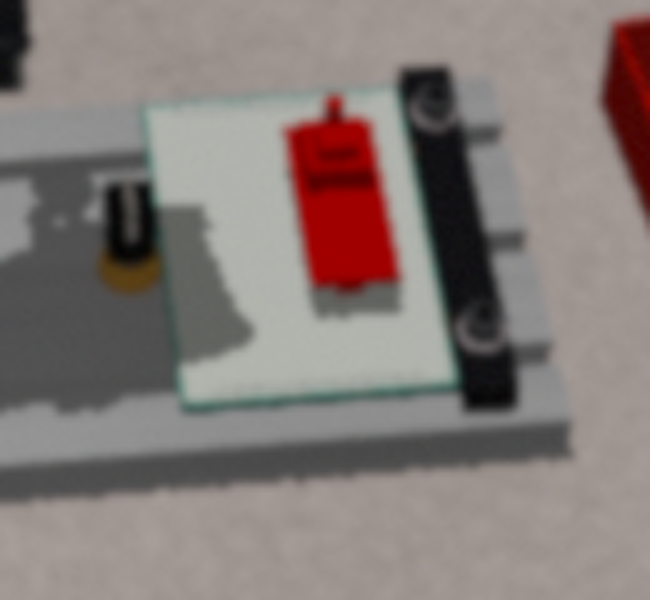

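```bash
python3 - <<'E'
from m import *
f,P,o=load("w28")
h=cv2.cvtColor(f["pixels"],cv2.COLOR_RGB2HSV);x0,x1,y0,y1=298,338,303,322
s=h[y0:y1,x0:x1];m=((s[...,2]>95)&(s[...,1]<50)).astype(np.uint8)
n,l,stt,c=cv2.connectedComponentsWithStats(m)
i=1+np.argmax(stt[1:,4]);ys,xs=np.nonzero(l==i);p=np.c_[xs+x0,ys+y0].astype(float);w=p.mean(0);print(stt[i],w)
co=np.polyfit(p[:,0],p[:,1],1);q=[[302,np.polyval(co,302)],[332,np.polyval(co,332)],w]
W=onplane(f,P,q,0.085);S=w2s(W);print(S.round(4),"yaw rel slot",np.degrees(np.arctan2(*(S[1]-S[0])[::-1])))
hedge("w28",290,306,((222,295),(340,428)))
E
```

```text
[  0   0  40  19 309] [319.11650485 311.55016181]
[[ 0.1165 -0.0116]
 [ 0.1167  0.0109]
 [ 0.1166  0.0012]] yaw rel slot 89.60108712102083
w28 low 161 s at y=0 0.132 slope 0.0018 sd 0.00014 -0.086 0.099
w28 high 161 s at y=0 0.1329 slope -0.0014 sd 0.00027 -0.085 0.097
```

>>> step_arm(xyz=[[0,0,-0.85],[0,0,-0.85],[0,0,-0.85],[0,0,-0.85],[0,0,-0.85],[0,0,-0.85]], rotation=[[0,0,0],[0,0,0],[0,0,0],[0,0,0],[0,0,0],[0,0,0]])

```text
clock: 31.25
tcp_pos: [0.7588, -0.0273, 0.3723]
orientation: [-1.251, -1.13, 1.138]
contact_force: [-0.1, -0.1, 0.7]
grip_width: 0.0852
```

```bash
python3 - <<'E'
from m import *
sf();f,P,o=shot("wrist","w29");sf()
a=cv2.imread('pics/w29.png')[150:300,200:440];cv2.imwrite('pics/c16.png',cv2.resize(a,None,fx=3.3,fy=3.3,interpolation=0))
E
```

```text
t 31.25 tcp [ 0.7588 -0.0273  0.3723] psi 1.4702 down [-4.e-04 -1.e+00  6.e-03] F [-0.09 -0.07  0.66] M [0.01 0.02 0.02] w 0.0852 j [-0.12  0.65  0.13  1.35 -0.09  1.15  1.48]
s,y [ 0.31    -0.00124] Fs,Fy -0.09 -0.07
t 31.3 tcp [ 0.7582 -0.0272  0.3731] psi 1.4703 down [-1.0e-04 -1.0e+00  5.4e-03] F [-0.55 -0.69 -0.57] M [ 0.01 -0.04 -0.  ] w 0.0855 j [-0.12  0.65  0.13  1.35 -0.09  1.15  1.48]
s,y [ 0.30939 -0.00123] Fs,Fy -0.48 -0.74
```

View pics/w29.png

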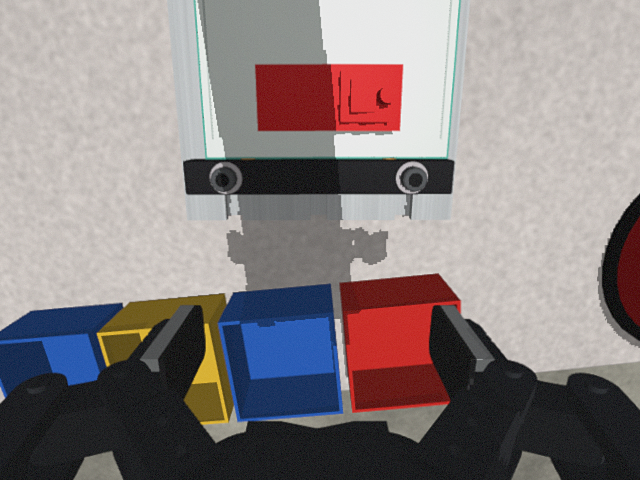

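View pics/c16.png

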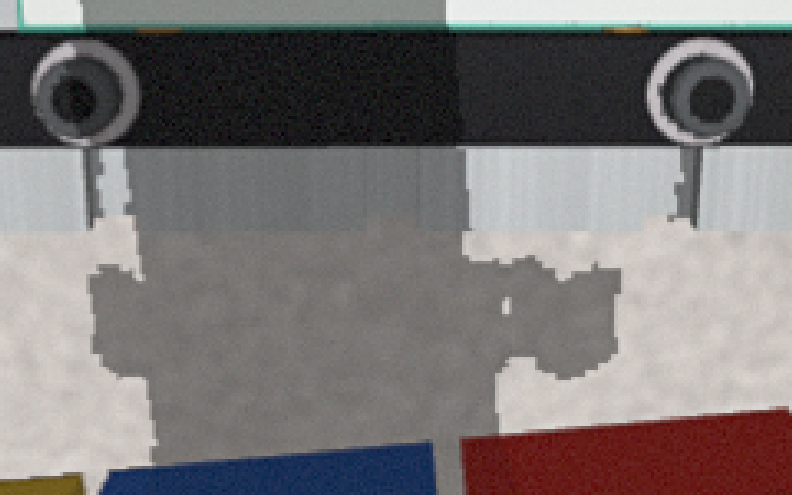

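```bash
python3 - <<'E'
from m import *
sf();print(r.hand_in())
E
```

```text
t 31.3 tcp [ 0.7582 -0.0272  0.3731] psi 1.4703 down [-1.0e-04 -1.0e+00  5.4e-03] F [-0.55 -0.69 -0.57] M [ 0.01 -0.04 -0.  ] w 0.0855 j [-0.12  0.65  0.13  1.35 -0.09  1.15  1.48]
s,y [ 0.30939 -0.00123] Fs,Fy -0.48 -0.74
the job is handed in; nothing more can be done
None
```

The glass is clamped home against the fence and the job was handed in at 31.3 s; handing in gives no verdict. I lifted the black-grip stud from the rack and lowered it into the middle slot. I then slid it forward to push the glass home, pressed it down about 4.5 mm, turned it a quarter turn and released it.

**Last checks**
- **Stud angle:** the white stripe lies at 89.6° to the slot.
- **Shoe:** the stud's axis is about 16 mm from the glass's near edge, so the shoe is touching it.
- **Lock:** the arm pulled up with about 4 N before release and the head held under the lips.
- **Glass:** the far edge looks flush along the fence from above. The near edge stayed square to the slots within about 2 mrad and did not move on release.
- **Forces:** the highest readings at the tool, taken between moves, were about 13 N sideways and 12 N vertically.

**What disagreed or went unchecked**
- My first fence distance was 11 mm too near because I put its visible edge at the wrong height; I corrected it before contact.
- The glass met the fence on its right side first, so it took about 12 N to square it up.
- The fence was about 1.5 mm off the glass's final position as I measured it, which I put down to calibration.
- The plungers themselves could not be seen directly, so their being pushed in rests on the forces and the flush edge.
- The stud stands about 1 mm off the slot's centre line, within the 4 mm allowed.
- I did not measure the other objects at the end; the arm never went near them.

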